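# Take the cured print out of the bar clamp

## Task

The glued white housing in the bar clamp has set: clear the motor and the jar that stand behind the clamp bar onto the cork mat, tip the ratchet pawl up, draw the clamp bar fully back and stand the housing upright in the grey parts tray. Then push the clamp bar fully home again and put the motor back upright on its square pad and the jar back upright on its round pad, centred. Do not knock over or push away the glue bottle.

Things in the scene. Friction and masses are not known exactly. Their poses are not given: they have to be found in the camera images.
- motor_center (a point): Stepper motor standing upright, a square block 42 x 42 mm and 60 mm tall, black with bare-metal ends, a 5 mm shaft standing 15 mm above its top (340 g +-20%). The point is at the block's centre, 30 mm above its underside; z up along the shaft, x and y square to its sides. At the start it stands on the square pad.
- jar_center (a point): Round screw jar, white with a grey cap, 44 mm across (42 below the cap), 60 mm tall (85 to 170 g). The point is at its centre, 30 mm above its underside; z up. At the start it stands on the round pad.
- housing_center (a point): Glued white printed housing, dark bore in its top, grey seam round its middle, 50 (x) x 40 (y) x 40 (z) mm, 70 g. Point at its centre, 20 mm above its underside, z up. At the start it sits in the clamp (same axes) between bar and fixed jaw and four 6 mm high stops by its corners; a lip of the bar reaches 22 mm over its top from -x, so it lifts out only when the bar is back.
- square_pad: Thin black square pad, 58 x 58 x 2 mm, fixed on the clamp's base plate behind (-x of) the bar; the motor's place. Origin at the centre of its underside, 12 mm above the table; axes are the clamp's. The pads lie 52 mm either side of the clamp's centre line, either one on the left, in the middle of a lane 62 mm long in x between the bar (home) and a 10 mm high ledge.
- round_pad: Thin black round pad, 60 mm across and 2 mm thick, fixed beside the square one, 104 mm from it along the clamp's y; the jar's place. Origin at the centre of its underside, 12 mm above the table; axes are the clamp's.
- bar_handle (a point): Black upright handle on the steel clamp bar, 22 (x) x 16 (y) mm; point on its mid-line, 84 mm above the table; its top is at 94, the bar's top at 60. The bar, 168 mm wide, slides along the clamp's x (about 2 N) and stays where left: home, as at the start, is its +x end; fully back is 45 mm towards -x, over the pads. Clamp axes: x from bar to fixed jaw, z up.
- pawl_tab (a point): Upright thumb tab of the ratchet pawl that locks the bar, at the clamp's +y side: 8 (x) x 12 (y) mm, free from 45 to 75 mm above the table. Point 9 mm below its top, 28 mm above the pivot (axis along y). Pushing the tab to the clamp's -x tips it up to 0.9 rad (point moves 22 mm) and lifts the pawl clear; 0.6 rad is ample. Needs 2 N, stays where left.
- mat: Flat cork mat, the side area, 220 (x) x 130 (y) x 3 mm, fixed on the table on one side of the clamp. Origin at the centre of its underside.
- tray: Shallow grey open tray for finished parts, 170 (x) x 150 (y) mm outside, walls 4 mm thick and 20 mm high, floor 4 mm thick, fixed on the table on the other side of the clamp. Origin at the centre of its underside.
- glue_center (a point): White glue bottle with a pointed nozzle, 38 mm across, 102 mm tall, standing on the table beyond the left-hand side area. The point is on its axis 50 mm above its underside. To be left alone.

How it is judged (in metres and radians):
On the way, in this order (a step that is already met when the one before it is completed fails the run):
1. motor and jar both stand upright on the cork mat (x of motor_center in the frame of mat between -0.112 and 0.112 m and y of motor_center in the frame of mat between -0.067 and 0.067 m and z of motor_center in the frame of mat between 0.02 and 0.042 m and x of jar_center in the frame of mat between -0.112 and 0.112 m and y of jar_center in the frame of mat between -0.067 and 0.067 m and z of jar_center in the frame of mat between 0.02 and 0.042 m and angle between each of motor_center, jar_center's own z axis and vertical below 0.15 rad), for 0.2 s.
2. the clamp bar is drawn fully back (distance of bar_handle from where it was at the start of the episode above 0.035 m), for 0.2 s.
3. the housing stands upright in the parts tray (x of housing_center in the frame of tray between -0.065 and 0.065 m and y of housing_center in the frame of tray between -0.055 and 0.055 m and z of housing_center in the frame of tray between 0.01 and 0.034 m and angle between housing_center's own z axis and vertical below 0.15 rad and linear speed of housing below 0.02 m/s), for 0.2 s.
At the end, for the whole second after the job is handed in: The housing stands upright, released and at rest, within the tray (its centre within 65 mm of the tray's in x and 55 mm in y); the clamp bar is home to within 6 mm; the motor stands upright on the square pad and the jar on the round pad, each centred to within 12 mm, released and at rest (all of step 3 and horizontal distance between motor_center and square_pad below 0.012 m and z of motor_center in the frame of square_pad between 0.026 and 0.038 m and angle between each of motor_center, jar_center's own z axis and vertical below 0.15 rad and horizontal distance between jar_center and round_pad below 0.012 m and z of jar_center in the frame of round_pad between 0.026 and 0.038 m and distance of bar_handle from where it was at the start of the episode below 0.006 m and linear speed of each of motor, jar below 0.02 m/s); the robot touches nothing.
It fails at once if the glue bottle is knocked over or pushed away (more than 30 mm) (distance of glue_center from where it was at the start of the episode above 0.03 m or angle between glue_center's own z axis and vertical above 0.5 rad).
It also fails if it takes over 141 s, if anything falls off the work surface, if the arm or the gripper's body presses on something with over 40 N, if the wrist force passes 120 N, or if a joint passes its speed limit or range.

## Robot

A 6-joint arm with a two-finger parallel gripper is mounted at the origin on the work surface. World frame = base frame: x ahead of the robot, y to its left, z up, the work surface at z = 0. Lengths are in mm, angles in rad, forces in N, time in s.
With the tool pointing down it reaches from about 400 to 925 mm from the base axis. Payload 12.5 kg.
Tool frame: the origin (TCP) lies at the very end of the fingers, on their centre line; the grasp point (between the pads) lies env.hold_point_z behind it (env.hold_point_z is the distance from the TCP to the grasp point, in mm); y points along the fingers, z is the direction in which the jaws open and shut, and the axes are right-handed (so a half turn about y gives the same grasp; the last joint's range is limited). The gripper opens to 95 mm and grips with 3 to 60 N. Pads are 20 mm wide; open, the fingers measure 119 mm over their backs; the gripper's body (75 mm by 180 mm) begins 59 mm behind the grasp point.
Start: joints at [-1.306, 0.491, 1.559, -0, 1.092, -0.106], TCP at [226.499, -582.533, 214.661] pointing down, gripper open.
Joint ranges: [-3.1, 3.1], [-0.84, 2.19], [0.05, 2.79], [-1.13, 4.28], [0.06, 2.93], [-2.69, 2.69]. Speed limits (rad/s): [2.22, 2.22, 2.79, 3.14, 3.14, 3.14].

## Interface

Orientations are given as [roll, pitch, yaw] about the fixed x, y, z axes, in that order (R = Rz(yaw) Ry(pitch) Rx(roll)).
In Python, from cell import env gives the robot as it stands.
- The arm moves only by the shell command python3 -m inch 'ROWS'. ROWS is JSON, one flat list of numbers, 7 for each row, row after row: the shift along the tool's x, y, z in m, then the turn, a rotation vector about the tool's x, y, z in degrees, then the closure, from -1 (fully open) to 1 (shut). In form: [tx, ty, tz, ax, ay, az, hand, tx, ty, tz, ax, ay, az, hand, ...]. A call has 1 to 10 rows; each row shifts and turns the commanded pose from where the row before left it, along the tool's axes as they then stand; what a row does not reach is not made up. A row lasts 1/10 s, in which the tool goes at most 50 mm and 8.59 degrees, less where a joint would pass 70% of its speed; a pose out of reach is approached as far as the arm can. A call is refused whole if a number of a shift passes 0.05 or a number of a turn 8.59, either way. A call with a gripper value outside its range is refused whole. The fingers move at their own pace and stop on an object; the grip force is fixed at half the most. Time passes only in rows, so rows that do not move let the fingers close. It gives the time, the measured TCP pose, the force and the opening at its end, in the units of the state.
- env.state(): the state, without advancing time (a new reading comes with each control period).
- env.read_camera(name): name is "scene" or "top"; returns a dict with "pixels" (420x560x3 uint8, blue, green, red), "depth" (420x560 float32, mm along the optical axis (not along the pixel's ray), 0 where there is no reading), "mtx" (3x3 intrinsics, pixels), "k1" (the pictures are not rectified: a ray, as slopes to the right and down, at radius r is drawn at 1 + k1 r^2 times it, then the intrinsics apply), "R" (3x3) and "t" (3): a world point X has camera coordinates R X + t. Camera axes: x right, y down, z forward; pixel columns grow to the right and rows downward; lengths in mm; the calibration is good to about 2 mm. A picture is of the moment at which its call begins.
- env.job_done(): hands the job in, once; it reports no verdict.
The state is a dict: "t": time; "joints": joint angles; "qvel": joint speeds; "tau": joint torques, N m; "eef_pos": TCP position; "tcp_rot": TCP orientation; "ft_force": force on the tool from outside, world axes, zero at the start; "moment": the same for the moment, N m; "opening": opening from 0.0 (shut) to 1.0 (fully open).
Only numpy, scipy, OpenCV 4.12 (cv2) and the standard library are available. Lean on these libraries where they do the work, as an engineer would, in place of code of your own. Each camera call takes 0.05 s, during which the arm holds its last target.

## Working session

There is one attempt and no reset: what is moved stays moved. The work goes in short steps, Python scripts to look and compute and a shell command to move; the robot and the scene stay as the last step left them, time stands still between calls to the robot, and variables do not carry over. Pictures are saved under pics/ and viewed, and the job is handed in when it is done.

```bash
ls; mkdir -p pics
python3 - <<'E'
from cell import env
import cv2,numpy as np
print(env.state()); print(env.hold_point_z)
for n in("scene","top"):
    c=env.read_camera(n); cv2.imwrite(f"pics/{n}0.png",c["pixels"]); print(n,c["mtx"],c["k1"],c["R"],c["t"])
    np.savez(f"{n}0.npz",**c)
E
```

```text
pics
{'t': 0.0, 'joints': array([-1.30558060e+00,  4.91584692e-01,  1.55946845e+00, -6.68384690e-06,
        1.09174392e+00, -1.05600885e-01]), 'qvel': array([ 0.00067021, -0.0013379 ,  0.00067639, -0.0005041 ,  0.00096321,
       -0.00036392]), 'tau': array([-1.51951386e-03, -6.12638354e+01, -2.58179086e+01,  6.92676427e-02,
        4.82246862e-02, -9.55320866e-05]), 'eef_pos': array([ 226.43468704, -582.25512215,  214.03960883]), 'tcp_rot': array([-1.57199465e+00,  1.21055842e-04, -2.77077303e+00]), 'ft_force': array([-0.44592141, -0.13707245,  0.16371955]), 'moment': array([-0.01143827, -0.02157279,  0.02234445]), 'opening': 1.0010562297553942}
18.8
scene [[385.20770327   0.         280.84800399]
 [  0.         385.20770327 207.07460304]
 [  0.           0.           1.        ]] -0.098712484061599 [[ 0.50112925  0.86525495  0.01425978]
 [ 0.49630739 -0.27386922 -0.82381711]
 [-0.70890652  0.41991608 -0.5666763 ]] [-284.36058713 -236.31155331 1426.9193228 ]
top [[419.99154687   0.         276.9431427 ]
 [  0.         419.99154687 206.13647303]
 [  0.           0.           1.        ]] 0.0012009783695131775 [[ 1.19433425e-02 -9.99928033e-01  1.13372798e-03]
 [-9.90453813e-01 -1.19858786e-02 -1.37322917e-01]
 [ 1.37326623e-01  5.17189438e-04 -9.90525684e-01]] [  6.10778425 585.21224492 960.6608065 ]
```

View pics/scene0.png

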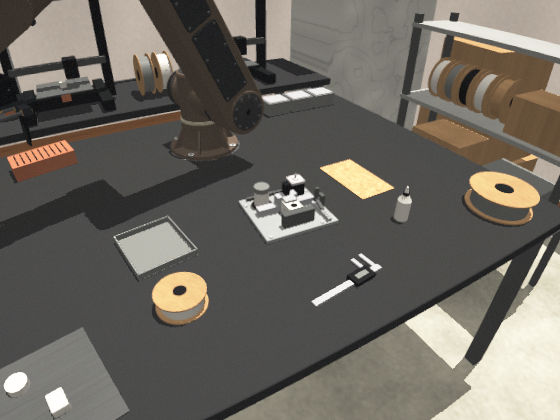

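View pics/top0.png

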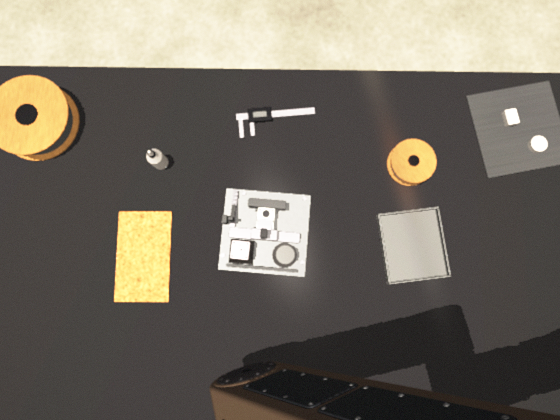

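The top view shows the clamp at about (265,235), the motor at (240,251), the jar at (285,255), the mat at left (143,256), the tray at right (414,245) and the glue at (157,158). Next I zoom in and measure.

```bash
cat > h.py <<'E'
import numpy as np,cv2
from cell import env
def load(n): return dict(np.load(n))
def ray(c,u,v):
    m=c["mtx"]; d=np.array([(u-m[0,2])/m[0,0],(v-m[1,2])/m[1,1]]); s=d.copy()
    for _ in range(20): s=d/(1+float(c["k1"])*(s@s))
    R=c["R"]; return -R.T@c["t"], R.T@np.array([s[0],s[1],1.])
def plane(c,u,v,z):
    o,d=ray(c,u,v); return o+d*(z-o[2])/d[2]
def depthpt(c,u,v):
    o,d=ray(c,u,v); return o+d*c["depth"][int(round(v)),int(round(u))]
def proj(c,X):
    p=c["R"]@np.asarray(X,float)+c["t"]; s=p[:2]/p[2]; s=s*(1+float(c["k1"])*(s@s))
    return s*[c["mtx"][0,0],c["mtx"][1,1]]+c["mtx"][:2,2]
def crop(c,x0,y0,x1,y1,k,fn): cv2.imwrite(fn,cv2.resize(c["pixels"][y0:y1,x0:x1],None,fx=k,fy=k,interpolation=cv2.INTER_CUBIC))
E
python3 - <<'E'
from h import *
t=load("top0.npz"); crop(t,210,180,320,285,7,"pics/tc.png"); s=load("scene0.npz"); crop(s,230,160,350,245,6,"pics/sc.png")
for n,lo,hi,z,a in(("mat",(10,80,150),(30,255,255),3,(100,200,190,310)),):
    hsv=cv2.cvtColor(t["pixels"],cv2.COLOR_BGR2HSV); m=cv2.inRange(hsv,lo,hi); k=np.zeros_like(m);k[a[1]:a[3],a[0]:a[2]]=m[a[1]:a[3],a[0]:a[2]]
    c=max(cv2.findContours(k,0,2)[0],key=cv2.contourArea); b=cv2.boxPoints(cv2.minAreaRect(c)); P=np.array([plane(t,*q,z) for q in b]); print(n,P.round(1),P.mean(0))
hsv=cv2.cvtColor(t["pixels"],cv2.COLOR_BGR2GRAY); m=cv2.inRange(hsv,60,255); k=np.zeros_like(m);k[200:290,370:460]=m[200:290,370:460]
c=max(cv2.findContours(k,0,2)[0],key=cv2.contourArea); b=cv2.boxPoints(cv2.minAreaRect(c)); P=np.array([plane(t,*q,10) for q in b]); print("tray",P.round(1),P.mean(0))
k=np.zeros_like(m);k[184:282,214:316]=m[184:282,214:316]; k=cv2.morphologyEx(k,cv2.MORPH_CLOSE,np.ones((9,9)))
c=max(cv2.findContours(k,0,2)[0],key=cv2.contourArea); b=cv2.boxPoints(cv2.minAreaRect(c)); P=np.array([plane(t,*q,12) for q in b]); print("base",b,P.round(1),P.mean(0))
E
```

```text
mat [[353.8 402.3   3. ]
 [578.5 408.3   3. ]
 [575.  272.9   3. ]
 [350.5 270.9   3. ]] [464.44049457 338.61601325   3.        ]
tray [[ 607.3 -215.7   10. ]
 [ 610.  -434.9   10. ]
 [ 394.5 -424.6   10. ]
 [ 392.  -211.8   10. ]] [ 500.94810947 -321.74105774   10.        ]
base [[213.99997 183.99997]
 [314.99997 183.99997]
 [314.99997 280.99997]
 [213.99997 280.99997]] [[642.3 169.2  12. ]
 [645.4 -80.2  12. ]
 [409.3 -80.1  12. ]
 [406.4 161.5  12. ]] [525.85854136  42.63568582  12.        ]
```

View pics/tc.png

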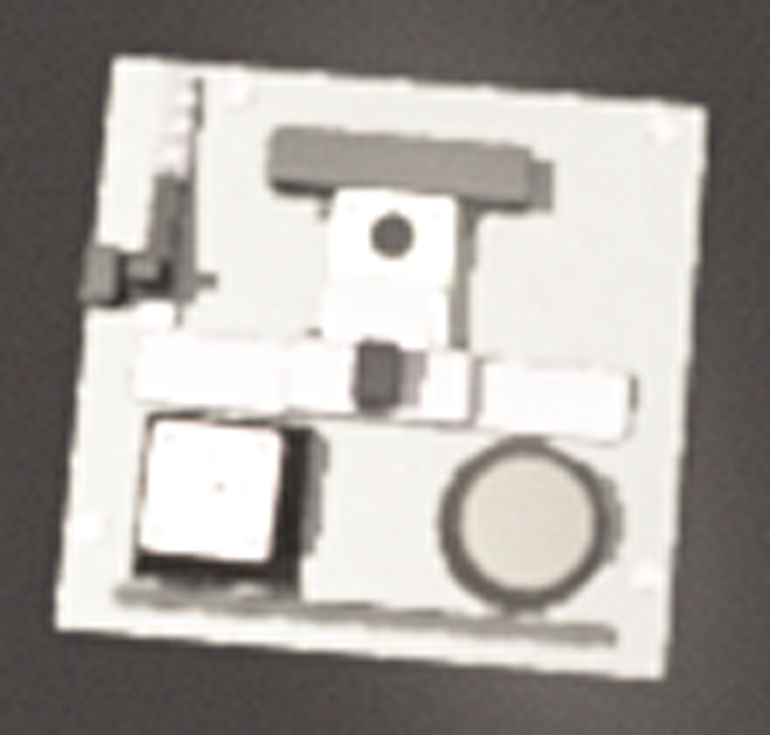

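View pics/sc.png

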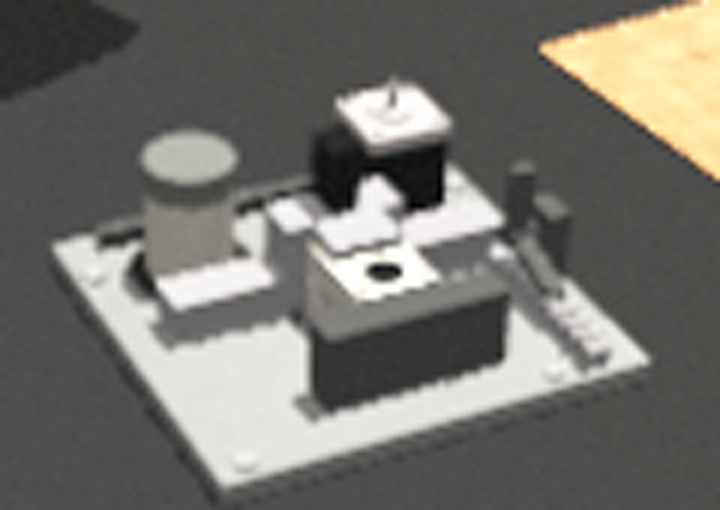

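Run:
```python
from h import *
t=load("top0.npz"); s=load("scene0.npz")
f=lambda x,y:((x+.5)/7-.5+210,(y+.5)/7-.5+180)
g=lambda x,y:((x+.5)/6-.5+230,(y+.5)/6-.5+160)
def P(n,pts,z):
    A=np.array([plane(t,*f(*p),z) for p in pts]); print(n,A.round(1).tolist(),A.mean(0).round(1)); return A
B=P("base",[(112,57),(708,107),(664,680),(56,630)],12)
for i,j in((1,0),(2,3)): d=B[i]-B[j]; print(np.arctan2(-d[0],d[1])) if 0 else print("yaw from y edge",np.arctan2(d[0],-d[1]))
for i,j in((0,3),(1,2)): d=B[i]-B[j]; print("yaw x edge",np.arctan2(d[1],d[0]),np.linalg.norm(d))
M=P("motor",[(152,418),(283,432),(270,563),(138,550)],74)
d=M[0]-M[1]; print(np.linalg.norm(d),"yaw",np.arctan2(-d[0],d[1])); d=M[0]-M[3]; print(np.linalg.norm(d),np.arctan2(d[1],d[0]))
P("jar",[(527,522)],74); P("handle",[(378,377)],94); P("bar",[(135,338),(632,372),(632,440),(132,403)],60)
P("hous",[(330,190),(458,198),(388,236)],52); P("tab",[(100,275)],75); P("jaw",[(270,128),(530,150)],50)
P("tab2",[(145,270)],60)
for n,p in(("tab tall",(521,170)),("tab short",(553,215)),("jarcap",(188,160)),("mottop",(393,115)),("bore",(385,272))):
    u=g(*p); print(n,depthpt(s,*u).round(1))
for n,p in(("tab",(100,275)),("dark2",(145,270)),("jar",(527,522)),("mot",(200,490)),("handle",(378,377)),("hous",(440,230)),("bar",(560,400)),("base",(600,250)),("lip",(390,310)),("jaw",(400,165)),("pawl",(180,220))):
    u=f(*p); print(n,depthpt(t,*u).round(1))
# tray + glue
crop(t,365,195,465,295,6,"pics/tray.png"); crop(t,95,135,195,310,4,"pics/mat.png")
crop(s,285,180,345,225,12,"pics/pawl.png")
```

```text
base [[633.4, 140.4, 12.0], [618.1, -69.6, 12.0], [419.1, -54.7, 12.0], [433.6, 153.9, 12.0]] [526.   42.5  12. ]
yaw from y edge -0.0727464862939879
yaw from y edge -0.06910705258635194
yaw x edge -0.06727810402124709 200.25398837479688
yaw x edge -0.07467788203985276 199.4904260640504
motor [[503.0, 116.2, 74.0], [498.9, 73.5, 74.0], [456.6, 76.8, 74.0], [460.3, 119.6, 74.0]] [479.7  96.5  74. ]
42.896939106022884 yaw -0.09417396372346759
42.799208822331025 -0.07904266481957617
jar [[470.8, -6.1, 74.0]] [470.8  -6.1  74. ]
handle [[515.7, 42.3, 94.0]] [515.7  42.3  94. ]
bar [[530.2, 124.0, 60.0], [520.9, -40.7, 60.0], [498.4, -40.8, 60.0], [508.6, 124.4, 60.0]] [514.5  41.8  60. ]
hous [[581.5, 60.8, 52.0], [579.3, 17.7, 52.0], [566.2, 41.0, 52.0]] [575.7  39.8  52. ]
tab [[549.4, 134.3, 75.0]] [549.4 134.3  75. ]
jaw [[602.7, 81.5, 50.0], [596.3, -6.4, 50.0]] [599.5  37.5  50. ]
tab2 [[552.9, 121.3, 60.0]] [552.9 121.3  60. ]
tab tall [555.6 116.9  71.9]
tab short [561.8 132.5  46.4]
jarcap [473.5  -9.4  70.3]
mottop [487.7  91.   73. ]
bore [567.1  38.6  48.9]
tab [552.  137.5  50.3]
dark2 [551.7 120.1  70.9]
jar [470.8  -6.2  72.4]
mot [479.4  98.7  88.3]
handle [515.9  42.3  92.1]
hous [568.7  23.6  50. ]
bar [513.2 -17.8  31.1]
base [567.6 -32.2   6.8]
lip [540.5  39.7  60.5]
jaw [590.4  37.3  51.8]
pawl [574.8 114.2  19.4]
```

View pics/tray.png

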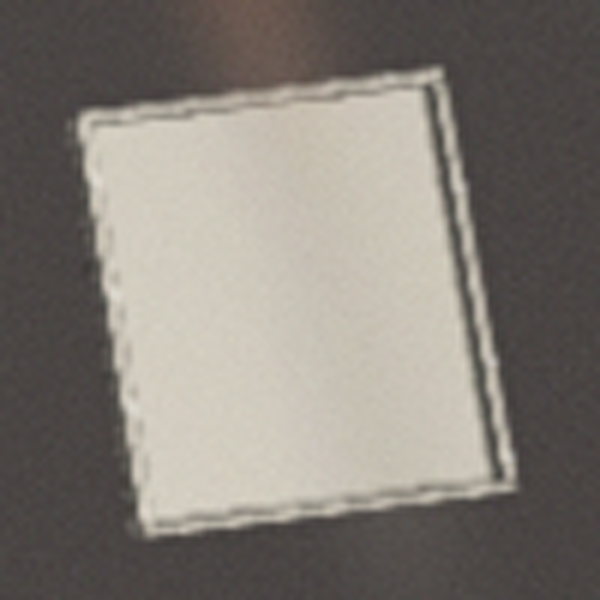

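View pics/pawl.png

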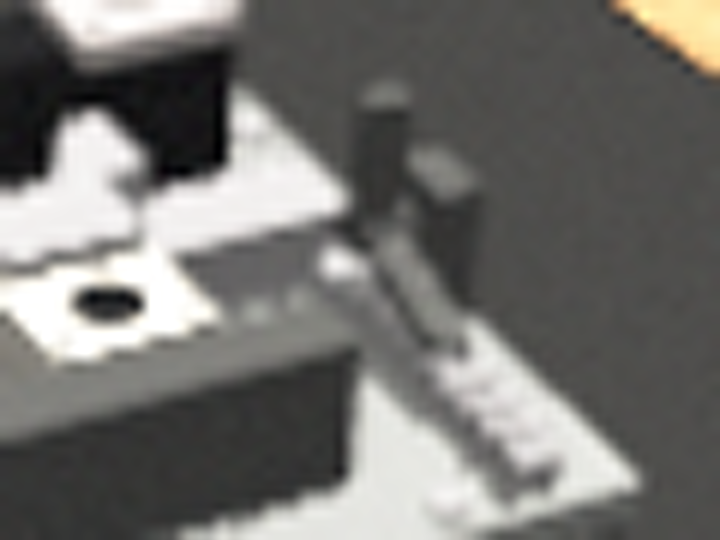

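View pics/mat.png

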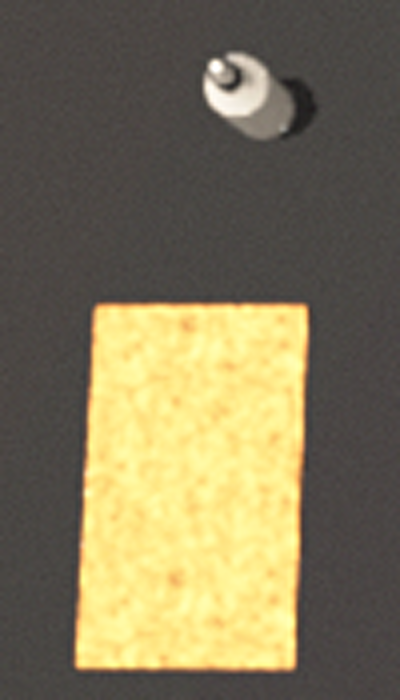

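```bash
cat > go.py <<'E'
import sys,numpy as np
from cell import env
from scipy.spatial.transform import Rotation as Ro
def go(x,y,z,yaw=None):
    s=env.state(); R=Ro.from_euler("xyz",s["tcp_rot"]).as_matrix()
    if yaw is not None:
        T=Ro.from_euler("xyz",[-np.pi/2,0,yaw]).as_matrix(); print("turn deg (tool)",np.degrees(Ro.from_matrix(R.T@T).as_rotvec()).round(2)); R2=T
        print("shift mm after turn",(R2.T@(np.array([x,y,z])-s["eef_pos"])).round(1))
    else: print("shift mm",(R.T@(np.array([x,y,z])-s["eef_pos"])).round(1))
    print("t",round(s["t"],2),"pos",s["eef_pos"].round(1),"F",s["ft_force"].round(1),"op",round(s["opening"],3),"q",s["joints"].round(2))
if __name__=="__main__": go(*map(float,sys.argv[1:]))
E
python3 go.py 440 -300 190 -3.215
python3 - <<'E'
from h import *
t=load("top0.npz")
f=lambda x,y:((x+.5)/6-.5+365,(y+.5)/6-.5+195)
A=np.array([plane(t,*f(*p),20) for p in [(80,112),(440,70),(515,485),(147,535)]]); print(A.round(),A.mean(0)); d=A[0]-A[3];print(np.arctan2(d[1],d[0]))
f=lambda x,y:((x+.5)/4-.5+95,(y+.5)/4-.5+135)
A=np.array([plane(t,*f(*p),3) for p in [(93,304),(308,306),(297,668),(76,668)]]); print(A.round(),A.mean(0)); print(plane(t,*f(225,68),102))
print(plane(t,*f(268,110),5))
E
```

```text
turn deg (tool) [6.000e-02 2.545e+01 1.000e-02]
shift mm after turn [-192.3   24.1 -297.2]
t 0.1 pos [ 226.4 -582.3  214.1] F [ 0.9  0.5 -0.7] op 1.002 q [-1.31  0.49  1.56 -0.    1.09 -0.11]
[[ 573. -232.   20.]
 [ 592. -378.   20.]
 [ 427. -401.   20.]
 [ 405. -255.   20.]] [ 499.42121434 -316.76561425   20.        ]
0.13551479674978859
[[574. 406.   3.]
 [575. 273.   3.]
 [356. 269.   3.]
 [355. 402.   3.]] [464.93228984 337.41152727   3.        ]
[698.28152867 301.41164299 102.        ]
[697.74829913 303.20242795   5.        ]
```

```bash
python3 -m inch '[0,0,0,0,8.5,0,-1, 0,0,0,0,8.5,0,-1, 0,0,0,0,8.4,0,-1, -0.03,0,-0.04,0,0,0,-1, -0.03,0,-0.045,0,0,0,-1, -0.03,0,-0.045,0,0,0,-1, -0.03,0,-0.045,0,0,0,-1, -0.03,0,-0.045,0,0,0,-1, -0.03,0.01,-0.045,0,0,0,-1, -0.012,0.01,-0.03,0,0,0,-1]'; python3 go.py 479.7 96.5 130 -3.215
```

```text
t: 1.1
eef_pos: [428.0, -316.7, 195.5]
tcp_rot: [-1.57, 0.001, 3.071]
ft_force: [-0.6, 0.3, -0.2]
opening: 0.999
turn deg (tool) [-0.02  0.14 -0.04]
shift mm after turn [ -21.3   65.5 -415.9]
t 1.1 pos [ 428.  -316.7  195.5] F [-0.6  0.3 -0.2] op 0.999 q [-0.76  0.38  1.81  0.    0.95  0.88]
```

```bash
python3 -m inch '[-0.002,0,-0.043,0,0,0,-1,-0.002,0,-0.045,0,0,0,-1,-0.002,0,-0.045,0,0,0,-1,-0.002,0.01,-0.045,0,0,0,-1,-0.002,0.01,-0.045,0,0,0,-1,-0.002,0.01,-0.045,0,0,0,-1,-0.002,0.01,-0.045,0,0,0,-1,-0.002,0.01,-0.045,0,0,0,-1,-0.002,0.01,-0.035,0,0,0,-1,0,0,0,0,0,0,-1]'; python3 go.py 479.7 96.5 130 -3.215
```

```text
t: 2.1
eef_pos: [472.3, 74.8, 134.3]
tcp_rot: [-1.571, -0.002, 3.073]
ft_force: [0.3, 0.2, 0.2]
opening: 0.999
turn deg (tool) [0.   0.27 0.11]
shift mm after turn [ -5.8   4.3 -22.2]
t 2.1 pos [472.3  74.8 134.3] F [0.3 0.2 0.2] op 0.999 q [0.02 0.4  2.   0.   0.75 1.66]
```

```bash
python3 -m inch '[-0.006,0.005,-0.022,0,0.2,0,-1,0,0.02,0,0,0,0,-1,0,0.02,0,0,0,0,-1,0,0,0,0,0,0,-1]'; python3 go.py 479.7 96.5 32 -3.215
```

```text
t: 2.5
eef_pos: [479.3, 92.6, 88.9]
tcp_rot: [-1.57, -0.004, 3.065]
ft_force: [-0.7, -0.3, -0.3]
opening: 1.0
turn deg (tool) [-0.04 -0.16  0.21]
shift mm after turn [-0.1 56.9 -4. ]
t 2.5 pos [479.3  92.6  88.9] F [-0.7 -0.3 -0.3] op 1.0 q [ 0.06  0.48  2.02 -0.    0.64  1.7 ]
```

Run:
```python
from h import *
for n in("scene","top"):
    c=env.read_camera(n); np.savez(n+"1.npz",**c)
    if n=="top": crop(c,180,160,340,300,5,"pics/t1.png")
    else: crop(c,220,130,370,250,5,"pics/s1.png")
```

```text
(no output)
```

View pics/s1.png

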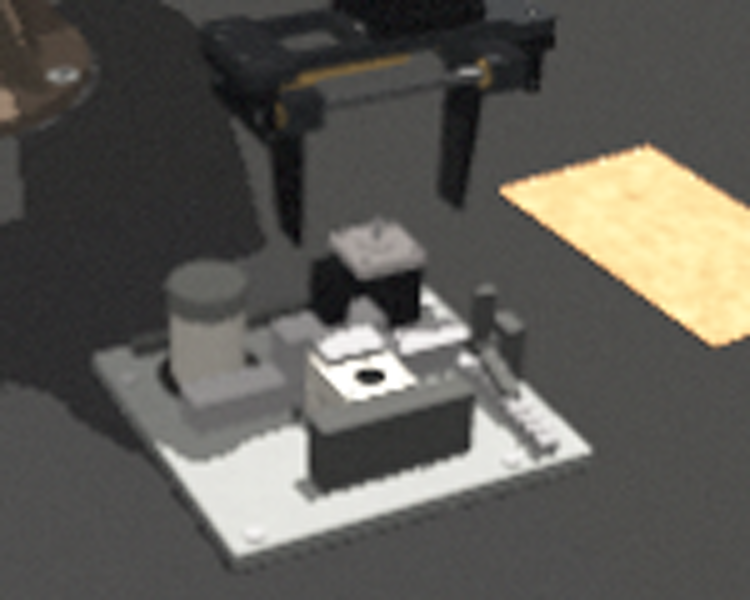

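View pics/t1.png

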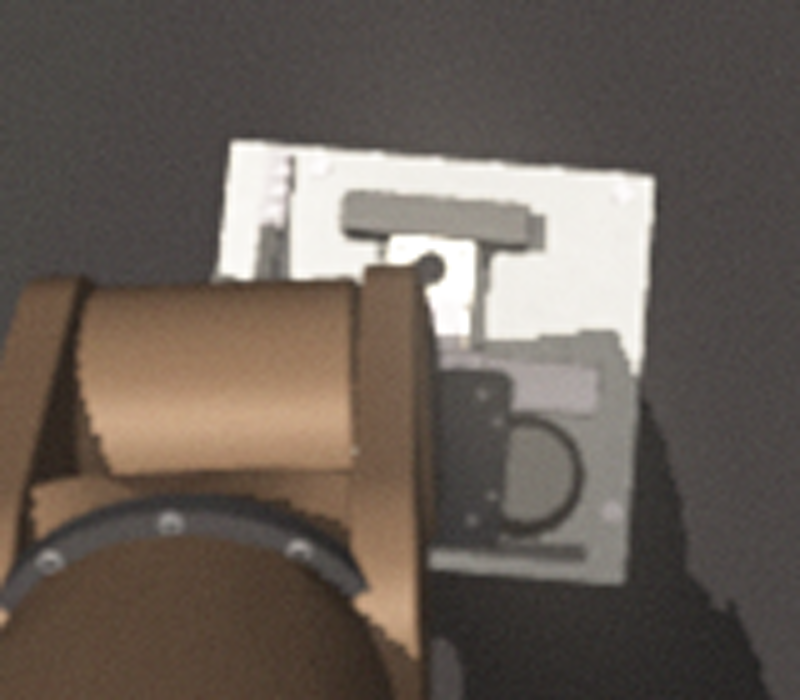

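The fingers straddle the motor, at (300,235) and (455,200) in the scene crop, with nothing beneath them. I descend and grip.

```bash
python3 -m inch '[0,0.02,-0.004,0,0,0,-1,0,0.02,0,0,0,0,-1,0,0.016,0,0,0,0,-1,0,0,0,0,0,0,-1,0,0,0,0,0,0,0.5,0,0,0,0,0,0,0.5,0,0,0,0,0,0,0.5,0,0,0,0,0,0,0.5,0,0,0,0,0,0,0.5,0,0,0,0,0,0,0.5]'; python3 go.py 479.7 96.5 32 -3.215
```

```text
t: 3.6
eef_pos: [480.7, 97.2, 34.7]
tcp_rot: [-1.571, 0.0, 3.066]
ft_force: [0.7, 0.0, -0.0]
opening: 0.551
turn deg (tool) [-0.   -0.15 -0.01]
shift mm after turn [0.9 2.7 0.7]
t 3.6 pos [480.7  97.2  34.7] F [ 0.7  0.  -0. ] op 0.551 q [ 0.06  0.58  2.05 -0.    0.51  1.71]
```

```bash
python3 -m inch '[0,0.0,0,0,0,0,1,0,0,0,0,0,0,1,0,0,0,0,0,0,1,0,0,0,0,0,0,1,0,0,0,0,0,0,1]'; python3 go.py 479.7 96.5 32 -3.215
```

```text
t: 4.1
eef_pos: [480.7, 97.1, 34.6]
tcp_rot: [-1.571, 0.0, 3.066]
ft_force: [0.2, -1.9, 2.0]
opening: 0.442
turn deg (tool) [-0.01 -0.15 -0.01]
shift mm after turn [1.  2.6 0.7]
t 4.1 pos [480.7  97.1  34.6] F [ 0.2 -1.9  2. ] op 0.442 q [ 0.06  0.58  2.05 -0.    0.51  1.71]
```

```bash
python3 -m inch '[0,-0.02,0,0,0,0,1,0,-0.03,0,0,0,0,1,0,-0.03,0,0,0,0,1,0,-0.01,-0.02,0,0,0,1,-0.003,0,-0.04,0,0,0,1,-0.003,0,-0.04,0,0,0,1,-0.003,0,-0.04,0,0,0,1,-0.003,0,-0.04,0,0,0,1,-0.003,0,-0.03,0,0,0,1,0,0,0,0,0,0,1]'; python3 go.py 515 337 25 -3.215
```

```text
t: 5.1
eef_pos: [511.3, 308.6, 123.6]
tcp_rot: [-1.571, -0.0, 3.069]
ft_force: [0.7, -1.0, -3.7]
opening: 0.439
turn deg (tool) [0.02 0.02 0.02]
shift mm after turn [ -1.6  98.6 -28.6]
t 5.1 pos [511.3 308.6 123.6] F [ 0.7 -1.  -3.7] op 0.439 q [0.43 0.56 1.72 0.   0.86 2.08]
```

```bash
python3 -m inch '[-0.002,0.01,-0.028,0,0,0,1,0,0.025,0,0,0,0,1,0,0.025,0,0,0,0,1,0,0.02,0,0,0,0,1,0,0.011,0,0,0,0,1,0,0,0,0,0,0,1,0,0,0,0,0,0,1]'; python3 go.py 515 337 24 -3.215
```

```text
t: 5.8
eef_pos: [515.9, 333.0, 33.9]
tcp_rot: [-1.571, 0.0, 3.065]
ft_force: [-0.3, -0.0, -3.1]
opening: 0.444
turn deg (tool) [ 0.   -0.16 -0.01]
shift mm after turn [ 1.2  9.9 -3.9]
t 5.8 pos [515.9 333.   33.9] F [-0.3 -0.  -3.1] op 0.444 q [ 0.47  0.7   1.74 -0.    0.71  2.11]
```

```bash
python3 -m inch '[0,0.005,0,0,0,0,1,0,0.004,0,0,0,0,1,0,0,0,0,0,0,1,0,0,0,0,0,0,1]'; python3 go.py 515 337 24 -3.215
```

```text
t: 6.2
eef_pos: [515.7, 333.2, 24.6]
tcp_rot: [-1.571, 0.0, 3.066]
ft_force: [1.0, -0.6, -4.3]
opening: 0.436
turn deg (tool) [-0.   -0.15 -0.01]
shift mm after turn [ 1.   0.6 -3.7]
t 6.2 pos [515.7 333.2  24.6] F [ 1.  -0.6 -4.3] op 0.436 q [ 0.47  0.71  1.74 -0.    0.69  2.11]
```

```bash
python3 -m inch '[0,0.001,0,0,0,0,1,0,0,0,0,0,0,1,0,0,0,0,0,0,1]'; python3 -m inch '[0,0,0,0,0,0,0,0,0,0,0,0,0,-0.1,0,0,0,0,0,0,-0.5,0,0,0,0,0,0,-1,0,0,0,0,0,0,-1,0,0,0,0,0,0,-1,0,0,0,0,0,0,-1]'
```

```text
t: 6.5
eef_pos: [515.8, 333.2, 23.6]
tcp_rot: [-1.571, 0.0, 3.066]
ft_force: [-0.1, -0.8, -2.8]
opening: 0.443
t: 7.2
eef_pos: [515.7, 333.2, 23.5]
tcp_rot: [-1.571, 0.0, 3.066]
ft_force: [0.9, 0.4, -0.1]
opening: 0.912
```

Released. I rise and go to the jar.

```bash
python3 -m inch '[0,-0.02,0,0,0,0,-1,0,-0.03,0,0,0,0,-1,0,-0.04,0,0,0,0,-1,0,-0.02,0,0,0,0,-1,0.003,0,0.04,0,0,0,-1,0.003,0,0.045,0,0,0,-1,0.003,0,0.045,0,0,0,-1,0.003,0,0.045,0,0,0,-1,0.003,0,0.045,0,0,0,-1,0.003,0,0.045,0,0,0,-1]'; python3 go.py 470.8 -6.1 34 -3.215
```

```text
t: 8.2
eef_pos: [477.1, 68.7, 133.7]
tcp_rot: [-1.571, 0.0, 3.066]
ft_force: [-0.2, -0.0, -0.1]
opening: 1.002
turn deg (tool) [-0.   -0.13 -0.02]
shift mm after turn [ 0.8 99.7 75.1]
t 8.2 pos [477.1  68.7 133.7] F [-0.2 -0.  -0.1] op 1.002 q [ 0.01  0.4   1.99 -0.    0.75  1.65]
```

```bash
python3 -m inch '[0,0,0.035,0,0,0,-1,0,0,0.03,0,0,0,-1,0,0.015,0.01,0,0,0,-1,0,0.02,0,0,0,0,-1,0,0,0,0,0,0,-1]'; python3 go.py 470.8 -6.1 34 -3.215
```

```text
t: 8.7
eef_pos: [471.0, -4.8, 97.1]
tcp_rot: [-1.571, -0.003, 3.065]
ft_force: [-0.2, 0.0, 1.2]
opening: 0.999
turn deg (tool) [ 0.01 -0.21  0.18]
shift mm after turn [ 0.1 63.1  1.3]
t 8.7 pos [471.   -4.8  97.1] F [-0.2  0.   1.2] op 0.999 q [-0.15  0.45  2.05 -0.    0.64  1.5 ]
```

Run:
```python
from h import *
c=env.read_camera("scene"); crop(c,220,110,400,250,4,"pics/s2.png")
```

```text
(no output)
```

View pics/s2.png

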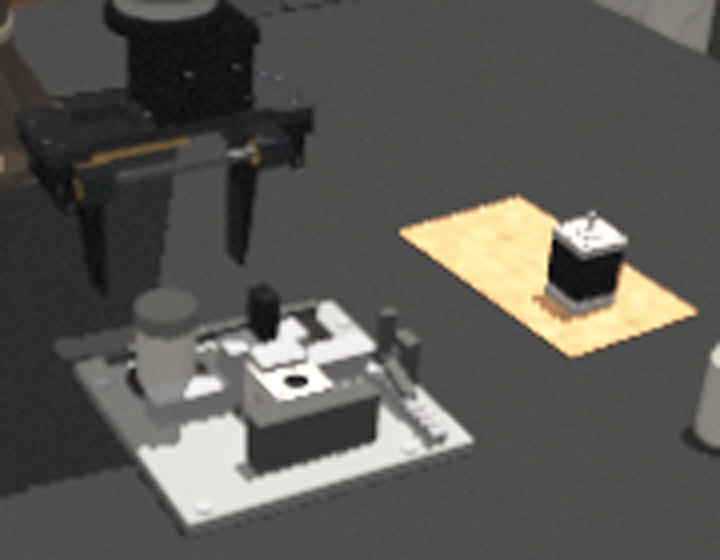

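The motor stands upright on the mat, at crop (585,262). The fingers straddle the jar at (165,330). I descend and grip it.

```bash
python3 -m inch '[0,0.02,0.001,0,0,0,-1,0,0.02,0,0,0,0,-1,0,0.014,0,0,0,0,-1,0,0,0,0,0,0,-1,0,0,0,0,0,0,1,0,0,0,0,0,0,1,0,0,0,0,0,0,1,0,0,0,0,0,0,1,0,0,0,0,0,0,1,0,0,0,0,0,0,1]';python3 -m inch '[0,0,0,0,0,0,1,0,0,0,0,0,0,1,0,0,0,0,0,0,1,0,0,0,0,0,0,1]'; python3 go.py 470.8 -6.1 34 -3.215
```

```text
t: 9.75
eef_pos: [471.9, -5.5, 44.7]
tcp_rot: [-1.571, 0.0, 3.066]
ft_force: [0.1, -0.5, 0.1]
opening: 0.555
t: 10.15
eef_pos: [471.9, -5.5, 44.5]
tcp_rot: [-1.571, 0.0, 3.066]
ft_force: [0.5, 0.9, 0.5]
opening: 0.458
turn deg (tool) [-0.01 -0.15 -0.  ]
shift mm after turn [ 1.  10.5  0.7]
t 10.15 pos [471.9  -5.5  44.5] F [0.5 0.9 0.5] op 0.458 q [-0.15  0.55  2.09 -0.    0.5   1.5 ]
```

```bash
python3 -m inch '[0,-0.02,0,0,0,0,1,0,-0.03,0,0,0,0,1,0,-0.03,0,0,0,0,1,0,-0.02,0,0,0,0,1,0.003,0,-0.04,0,0,0,1,0.005,0,-0.045,0,0,0,1,0.01,0,-0.045,0,0,0,1,0.014,0,-0.045,0,0,0,1,0.014,0,-0.045,0,0,0,1,0.014,0,-0.045,0,0,0,1]'; python3 go.py 410 337 34 -3.215
```

```text
t: 11.15
eef_pos: [431.2, 265.1, 144.4]
tcp_rot: [-1.571, -0.0, 3.066]
ft_force: [1.4, -0.2, -0.4]
opening: 0.455
turn deg (tool) [-0.02 -0.15  0.02]
shift mm after turn [ 26.4 110.4 -70.2]
t 11.15 pos [431.2 265.1 144.4] F [ 1.4 -0.2 -0.4] op 0.455 q [ 0.42  0.42  1.93 -0.    0.8   2.07]
```

```bash
python3 -m inch '[0.013,0,-0.035,0,0,0,1,0.013,0.01,-0.035,0,0,0,1,0,0.025,0,0,0,0,1,0,0.025,0,0,0,0,1,0,0.025,0,0,0,0,1,0,0.015,0,0,0,0,1,0,0,0,0,0,0,1,0,0,0,0,0,0,1]'; python3 go.py 410 337 34 -3.215
```

```text
t: 11.95
eef_pos: [411.5, 335.1, 44.6]
tcp_rot: [-1.57, -0.0, 3.066]
ft_force: [-0.6, 1.0, -1.4]
opening: 0.458
turn deg (tool) [-0.02 -0.15  0.02]
shift mm after turn [ 1.7 10.6 -1.8]
t 11.95 pos [411.5 335.1  44.6] F [-0.6  1.  -1.4] op 0.458 q [ 0.56  0.6   1.94 -0.    0.6   2.21]
```

```bash
python3 -m inch '[0,0.007,0,0,0,0,1,0,0.004,0,0,0,0,1,0,0,0,0,0,0,1,0,0,0,0,0,0,1,0,0,0,0,0,0,1]'; python3 -m inch '[0,0,0,0,0,0,0,0,0,0,0,0,0,-0.1,0,0,0,0,0,0,-0.5,0,0,0,0,0,0,-1,0,0,0,0,0,0,-1,0,0,0,0,0,0,-1,0,0,0,0,0,0,-1]'
```

```text
t: 12.45
eef_pos: [411.6, 335.1, 33.7]
tcp_rot: [-1.571, 0.0, 3.066]
ft_force: [-0.1, -0.4, -1.6]
opening: 0.456
t: 13.15
eef_pos: [411.5, 335.1, 33.5]
tcp_rot: [-1.571, 0.0, 3.066]
ft_force: [-0.7, -0.8, 0.5]
opening: 0.916
```

```bash
python3 -m inch '[0,-0.03,0,0,0,0,-1,0,-0.04,0,0,0,0,-1,0,-0.04,0,0,0,0,-1,0,-0.03,0,0,0,0,-1,0,0,0,0,0,0,-1]'
python3 - <<'E'
from h import *
for n in("scene","top"):
    c=env.read_camera(n); np.savez(n+"2.npz",**c)
    if n=="top": crop(c,210,180,320,285,7,"pics/t3.png")
    else: crop(c,220,110,400,250,4,"pics/s3.png")
E
```

```text
t: 13.65
eef_pos: [412.7, 335.9, 177.3]
tcp_rot: [-1.575, 0.005, 3.066]
ft_force: [0.7, -0.4, -0.5]
opening: 0.997
```

View pics/s3.png

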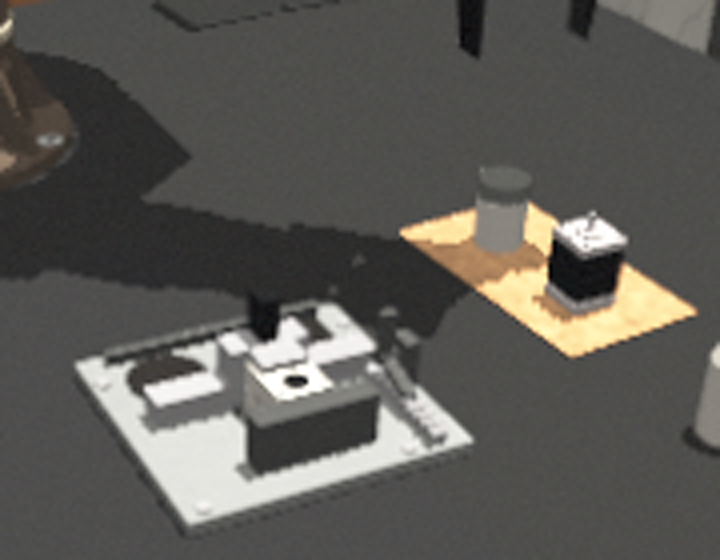

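View pics/t3.png

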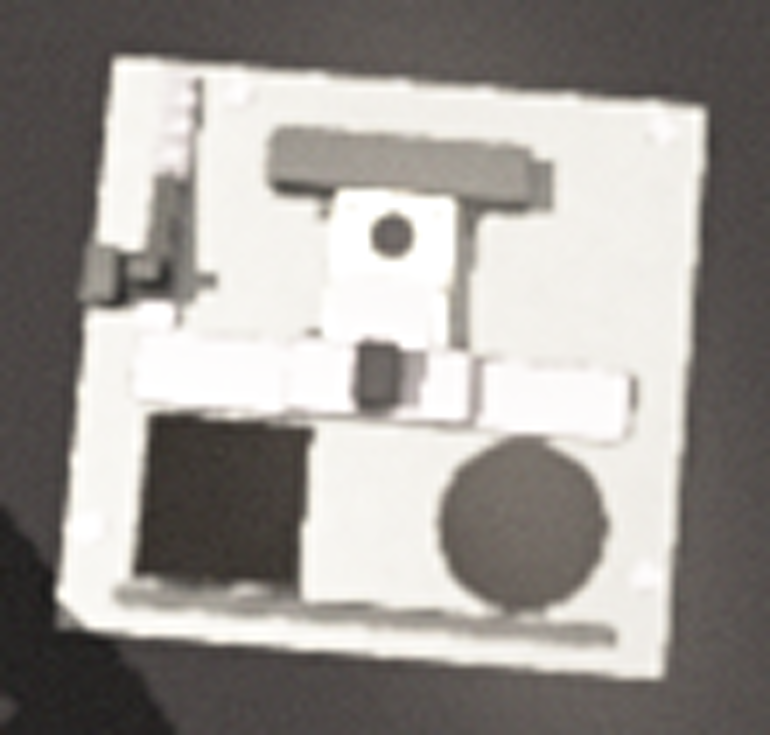

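Both stand upright on the mat, and both pads are bare: the square at crop (222,505) and the round at (523,523). I measure them, along with the placed jar and motor.

Run:
```python
from h import *
t=load("top2.npz"); hsv=cv2.cvtColor(t["pixels"],cv2.COLOR_BGR2GRAY)
k=cv2.resize(hsv[180:285,210:320],None,fx=7,fy=7,interpolation=cv2.INTER_CUBIC)
f=lambda x,y:((x+.5)/7-.5+210,(y+.5)/7-.5+180)
m=cv2.inRange(k,0,140); r=np.zeros_like(m); r[435:612,432:612]=m[435:612,432:612]
c=max(cv2.findContours(r,0,2)[0],key=cv2.contourArea); (e,ax,an)=cv2.fitEllipse(c); print("round",e,ax,plane(t,*f(*e),14).round(1), np.array(ax)/7/420*930)
sq=[(148,415),(312,428),(300,597),(134,580)]
A=np.array([plane(t,*f(*p),14) for p in sq]); print(A.round(1),A.mean(0).round(1),[np.linalg.norm(A[i]-A[i-1]).round(1) for i in range(4)])
# from base geometry
b=np.array([526.,42.5]); y=-0.071; X=np.array([np.cos(y),np.sin(y)]); Y=np.array([-X[1],X[0]])
print("ledge",[plane(t,*f(*p),22).round(1) for p in((118,583),(616,620))])
for p in (A.mean(0)[:2],plane(t,*f(*e),14)[:2],[515.7,42.3]): print(((p-b)@X).round(1),((p-b)@Y).round(1))
# rims with mat
crop(t,95,200,195,310,6,"pics/mat3.png")
```

```text
round (521.9029541015625, 525.9876098632812) (162.87554931640625, 167.0818634033203) [470.9  -5.6  14. ] [51.52185744 52.85242618]
[[507.5 124.1  14. ]
 [503.6  67.3  14. ]
 [445.8  70.3  14. ]
 [450.9 127.4  14. ]] [476.9  97.3  14. ] [np.float64(56.7), np.float64(56.9), np.float64(58.0), np.float64(57.3)]
ledge [array([449.8, 131.9,  22. ]), array([439.3, -37.7,  22. ])]
-52.8 51.1
-51.6 -51.8
-10.3 -0.9
```

View pics/mat3.png

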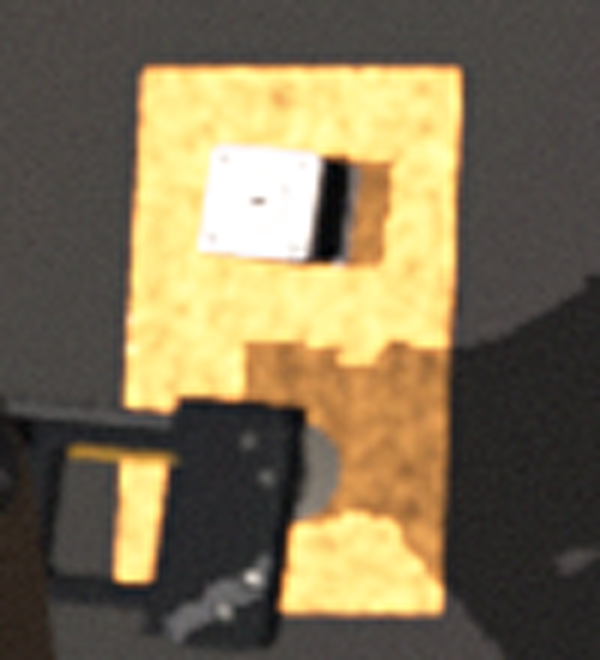

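```bash
python3 go.py 582 118 150 -3.213; python3 -m inch '[-0.035,0,0.03,0,0,0,1,-0.035,0,0.035,0,0,0,1,-0.035,0,0.035,0,0,0,1,-0.035,0,0.035,0,0,0,1,-0.03,0,0.035,0,0,0,1,-0.01,0,0.03,0,0,0,1,0,0,0,0,0,0,1,0,0,0,0,0,0,1]'; python3 go.py 582 118 58 -3.213
```

```text
turn deg (tool) [ 0.03 -0.27 -0.04]
shift mm after turn [-185.6   23.7  204.3]
t 13.75 pos [411.4 335.  173.7] F [-0.4 -0.2 -0.6] op 0.999 q [ 0.56  0.41  1.84 -0.    0.9   2.21]
t: 14.55
eef_pos: [575.3, 121.6, 172.0]
tcp_rot: [-1.57, -0.003, 3.064]
ft_force: [0.0, -0.1, -0.1]
opening: 0.381
turn deg (tool) [-0.02 -0.35  0.15]
shift mm after turn [ -7.  114.    3.1]
t 14.55 pos [575.3 121.6 172. ] F [ 0.  -0.1 -0.1] op 0.381 q [0.1  0.49 1.7  0.   0.96 1.74]
```

```bash
python3 -m inch '[-0.007,0,0.003,0,0,0,1,0,0.03,0,0,0,0,1,0,0.03,0,0,0,0,1,0,0.03,0,0,0,0,1,0,0,0,0,0,0,1,0,0,0,0,0,0,1,0,0,0,0,0,0,1,0,0,0,0,0,0,1]'; python3 go.py 582 118 58 -3.213
python3 - <<'E'
from h import *
c=env.read_camera("scene"); crop(c,260,130,370,230,7,"pics/s4.png")
E
```

```text
t: 15.35
eef_pos: [583.2, 118.8, 85.0]
tcp_rot: [-1.571, 0.002, 3.066]
ft_force: [-0.5, -0.8, -0.4]
opening: 0.004
turn deg (tool) [ 0.02 -0.24 -0.14]
shift mm after turn [ 1.2 27.   0.9]
t 15.35 pos [583.2 118.8  85. ] F [-0.5 -0.8 -0.4] op 0.004 q [ 0.09  0.6   1.76 -0.    0.78  1.74]
```

View pics/s4.png

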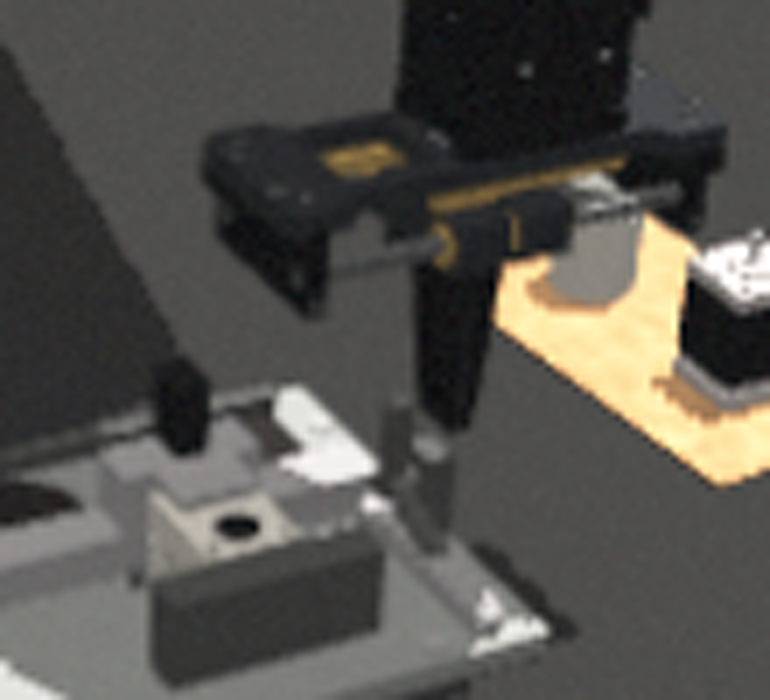

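The closed fingers sit just +x of the tab, which is at crop (395,430). I descend, then push to clamp -x.

```bash
python3 -m inch '[0,0.013,0,0,0,0,1,0,0.012,0,0,0,0,1,0,0,0,0,0,0,1,0,0,0,0,0,0,1,0.006,0,0,0,0,0,1,0.006,0,0,0,0,0,1,0.005,0,0,0,0,0,1,0.005,0,0,0,0,0,1,0,0,0,0,0,0,1]'; python3 go.py 549 118 58 -3.213
```

```text
t: 16.3
eef_pos: [560.2, 120.2, 58.8]
tcp_rot: [-1.571, 0.0, 3.066]
ft_force: [1.0, -0.1, 0.9]
opening: 0.005
turn deg (tool) [-0.   -0.26 -0.01]
shift mm after turn [11.   0.8  3. ]
t 16.3 pos [560.2 120.2  58.8] F [ 1.  -0.1  0.9] op 0.005 q [ 0.1   0.62  1.83 -0.    0.69  1.74]
```

```bash
python3 -m inch '[0.004,0,0.001,0,0,0,1,0.004,0,0,0,0,0,1,0.003,0,0,0,0,0,1,0.002,0,0,0,0,0,1,0,0,0,0,0,0,1]'; python3 go.py 549 118 58 -3.213
python3 - <<'E'
from h import *
c=env.read_camera("scene"); crop(c,260,130,370,230,7,"pics/s5.png")
E
```

```text
t: 16.8
eef_pos: [547.1, 120.1, 58.5]
tcp_rot: [-1.571, -0.001, 3.066]
ft_force: [0.9, -0.5, 1.4]
opening: 0.002
turn deg (tool) [-0.01 -0.26  0.04]
shift mm after turn [-2.1  0.5  2. ]
t 16.8 pos [547.1 120.1  58.5] F [ 0.9 -0.5  1.4] op 0.002 q [ 0.1   0.61  1.86 -0.    0.67  1.75]
```

View pics/s5.png

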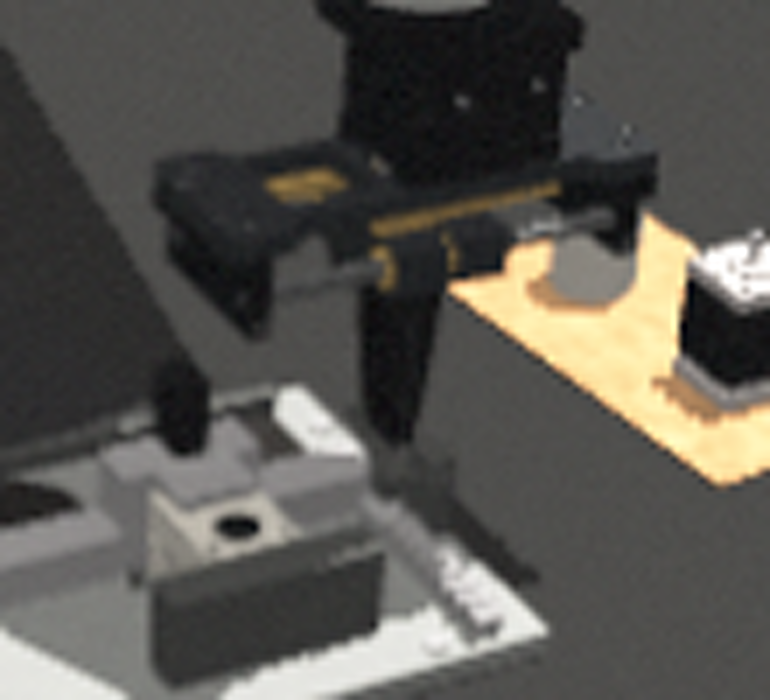

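```bash
python3 -m inch '[0.002,0,0,0,0,0,1,0,0,0,0,0,0,1,-0.01,-0.01,0,0,0,0,1,-0.01,-0.03,0,0,0,0,1,0,-0.04,0.0,0,0,0,1,0,-0.03,0.0,0,0,0,1,0,0,0.04,0,0,0,1,0,0,0.04,0,0,0,1]'
python3 - <<'E'
from h import *
c=env.read_camera("scene"); crop(c,260,130,370,230,7,"pics/s6.png")
c=env.read_camera("top"); crop(c,210,180,320,285,7,"pics/t6.png")
E
```

```text
t: 17.65
eef_pos: [559.1, 38.9, 169.3]
tcp_rot: [-1.571, 0.001, 3.068]
ft_force: [0.8, 0.2, -0.4]
opening: 0.007
```

View pics/s6.png

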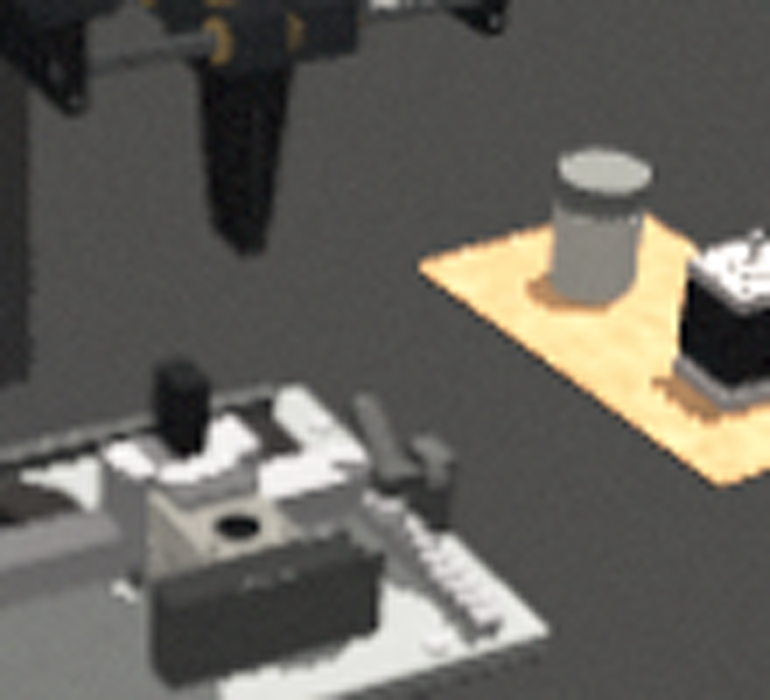

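View pics/t6.png

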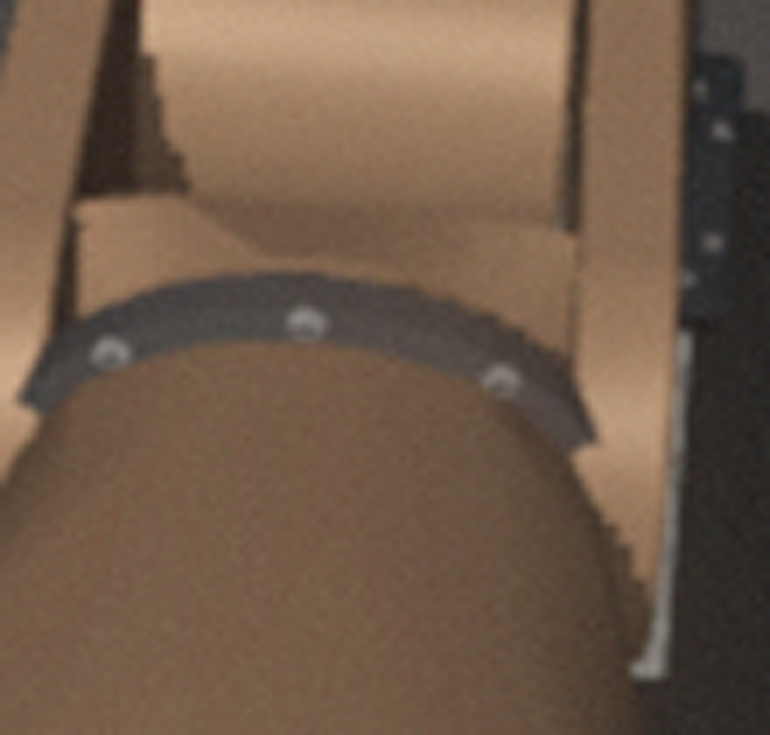

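The tab now leans well back in the scene crop, from (365,400) to (410,470), so the pawl is up. Next is the handle.

```bash
python3 -m inch '[0.02,0,0,0,0,0,-0.2,0.022,0,0,0,0,0,-0.2,0,0.03,0,0,0,0,-0.2,0,0,0,0,0,0,-0.2,0,0,0,0,0,0,-0.2,0,0,0,0,0,0,-0.2]'; python3 go.py 515.7 42.3 68 -3.213
```

```text
t: 18.35
eef_pos: [518.1, 42.4, 139.2]
tcp_rot: [-1.571, 0.001, 3.066]
ft_force: [0.3, -0.0, 0.8]
opening: 0.45
turn deg (tool) [-0.   -0.25 -0.03]
shift mm after turn [ 2.4 71.2  0.3]
t 18.35 pos [518.1  42.4 139.2] F [ 0.3 -0.   0.8] op 0.45 q [-0.05  0.44  1.9  -0.    0.8   1.6 ]
```

```bash
python3 -m inch '[0.002,0.025,0,0,0,0,-0.2,0,0.025,0,0,0,0,-0.2,0,0.02,0,0,0,0,-0.2,0,0,0,0,0,0,-0.2,0,0,0,0,0,0,1,0,0,0,0,0,0,1,0,0,0,0,0,0,1,0,0,0,0,0,0,1,0,0,0,0,0,0,1,0,0,0,0,0,0,1]'; python3 go.py 515.7 42.3 68 -3.213
```

```text
t: 19.35
eef_pos: [515.7, 42.3, 68.8]
tcp_rot: [-1.571, 0.0, 3.066]
ft_force: [-0.5, -1.8, 4.0]
opening: 0.164
turn deg (tool) [-0.01 -0.25 -0.02]
shift mm after turn [-0.   0.8 -0. ]
t 19.35 pos [515.7  42.3  68.8] F [-0.5 -1.8  4. ] op 0.164 q [-0.05  0.55  1.96 -0.    0.63  1.6 ]
```

```bash
python3 -m inch '[0.004,0,0,0,0,0,1,0.006,0,0,0,0,0,1,0.008,0,0,0,0,0,1,0.008,0,0,0,0,0,1,0.008,0,0,0,0,0,1,0.005,0,0,0,0,0,1,0.003,0,0,0,0,0,1,0.002,0,0,0,0,0,1,0,0,0,0,0,0,1,0,0,0,0,0,0,1]'; python3 go.py 515.7 42.3 68 -3.213
```

```text
t: 20.35
eef_pos: [470.8, 45.5, 68.7]
tcp_rot: [-1.57, -0.001, 3.066]
ft_force: [0.1, -4.9, 7.2]
opening: 0.168
turn deg (tool) [-0.02 -0.26  0.04]
shift mm after turn [-45.    0.7   0. ]
t 20.35 pos [470.8  45.5  68.7] F [ 0.1 -4.9  7.2] op 0.168 q [-0.04  0.5   2.07 -0.    0.57  1.6 ]
```

```bash
python3 -m inch '[0,0,0,0,0,0,0.2,0,0,0,0,0,0,-0.2,0,0,0,0,0,0,-0.5,0,0,0,0,0,0,-1,0,-0.03,0,0,0,0,-1,0,-0.04,0,0,0,0,-1,-0.03,0,0,0,0,0,-1,-0.04,0,0,0,0,0,-1,-0.015,0,0.002,0,0,0,-1,0,0,0,0,0,0,-1]'; python3 go.py 555.5 40.5 26 -3.213;  python3 - <<'E'
from h import *
c=env.read_camera("scene"); crop(c,240,110,370,230,6,"pics/s7.png"); np.savez("scene7.npz",**c)
E
```

```text
t: 21.35
eef_pos: [557.5, 37.0, 138.1]
tcp_rot: [-1.571, 0.0, 3.065]
ft_force: [-0.8, 0.7, -0.6]
opening: 0.948
turn deg (tool) [-0.   -0.28 -0.01]
shift mm after turn [  2.3 112.1  -3.4]
t 21.35 pos [557.5  37.  138.1] F [-0.8  0.7 -0.6] op 0.948 q [-0.05  0.49  1.81 -0.    0.85  1.6 ]
```

View pics/s7.png

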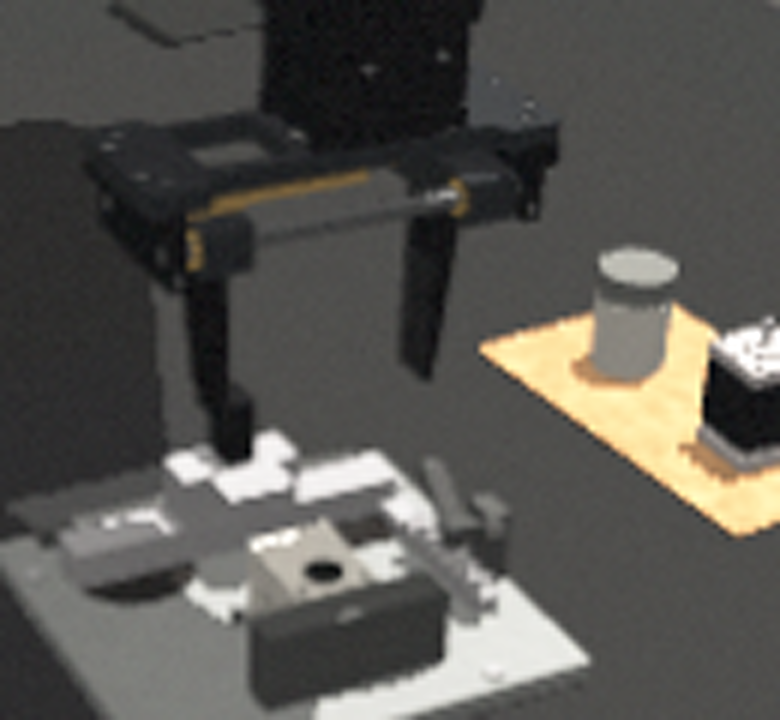

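The bar is drawn back and the housing top is exposed at crop (305,565). I descend around it.

```bash
python3 -m inch '[0.002,0.03,-0.0034,0,0,0,-1,0,0.03,0,0,0,0,-1,0,0.03,0,0,0,0,-1,0,0.018,0,0,0,0,-1,0,0,0,0,0,0,-1,0,0,0,0,0,0,-1]'; python3 go.py 555.5 40.5 27 -3.213
```

```text
t: 22.0
eef_pos: [553.9, 40.9, 30.9]
tcp_rot: [-1.571, -0.001, 3.066]
ft_force: [-0.5, 0.6, -0.1]
opening: 1.002
turn deg (tool) [-0.01 -0.25  0.05]
shift mm after turn [-1.6  3.9  0.3]
t 22.0 pos [553.9  40.9  30.9] F [-0.5  0.6 -0.1] op 1.002 q [-0.05  0.65  1.89 -0.    0.61  1.6 ]
```

```bash
python3 -m inch '[-0.0015,0.004,0,0,0,0,-1,0,0,0,0,0,0,1,0,0,0,0,0,0,1,0,0,0,0,0,0,1,0,0,0,0,0,0,1,0,0,0,0,0,0,1,0,0,0,0,0,0,1,0,0,0,0,0,0,1,0,0,0,0,0,0,1,0,0,0,0,0,0,1]';python3 -m inch '[0,0,0,0,0,0,1,0,0,0,0,0,0,1,0,0,0,0,0,0,1]'; python3 go.py 555.5 40.5 27 -3.213
```

```text
t: 23.0
eef_pos: [556.1, 40.6, 26.5]
tcp_rot: [-1.571, 0.0, 3.066]
ft_force: [0.1, -0.2, -0.5]
opening: 0.418
t: 23.3
eef_pos: [556.1, 40.7, 26.5]
tcp_rot: [-1.571, -0.0, 3.066]
ft_force: [-0.3, -1.1, 0.9]
opening: 0.419
turn deg (tool) [-0.   -0.26  0.  ]
shift mm after turn [ 0.5 -0.5  0.2]
t 23.3 pos [556.1  40.7  26.5] F [-0.3 -1.1  0.9] op 0.419 q [-0.05  0.65  1.89 -0.    0.6   1.6 ]
```

```bash
python3 -m inch '[0,-0.01,0,0,0,0,1,0,-0.02,0,0,0,0,1,0,-0.03,0,0,0,0,1,0,-0.03,0,0,0,0,1,0,-0.03,0,0,0,0,1,0.004,0,0.035,0,0,0,1,0.004,0,0.045,0,0,0,1,0.004,0,0.045,0,0,0,1,0.004,0,0.045,0,0,0,1,0.004,0,0.045,0,0,0,1]'; python3 go.py 499 -317 19 -3.213
```

```text
t: 24.3
eef_pos: [519.3, -173.8, 147.4]
tcp_rot: [-1.571, 0.001, 3.066]
ft_force: [0.9, 0.1, -1.0]
opening: 0.418
turn deg (tool) [-0.02 -0.25 -0.04]
shift mm after turn [ 10.  128.4 144.3]
t 24.3 pos [ 519.3 -173.8  147.4] F [ 0.9  0.1 -1. ] op 0.418 q [-0.44  0.46  1.83 -0.    0.85  1.2 ]
```

```bash
python3 -m inch '[0.003,0,0.04,0,0,0,1,0.003,0,0.04,0,0,0,1,0.003,0,0.03,0,0,0,1,0,0.02,0.01,0,0,0,1,0,0.03,0,0,0,0,1,0,0.03,0,0,0,0,1,0,0.02,0,0,0,0,1,0,0,0,0,0,0,1,0,0,0,0,0,0,1]'; python3 go.py 499 -317 19 -3.213
python3 - <<'E'
from h import *
c=env.read_camera("scene"); crop(c,80,130,280,290,4,"pics/s8.png")
E
```

```text
t: 25.2
eef_pos: [501.9, -291.3, 47.3]
tcp_rot: [-1.571, 0.0, 3.066]
ft_force: [0.8, -0.3, -0.4]
opening: 0.418
turn deg (tool) [-0.01 -0.26 -0.01]
shift mm after turn [ 1.1 28.3 25.9]
t 25.2 pos [ 501.9 -291.3   47.3] F [ 0.8 -0.3 -0.4] op 0.418 q [-0.64  0.64  1.82 -0.    0.68  1.01]
```

View pics/s8.png

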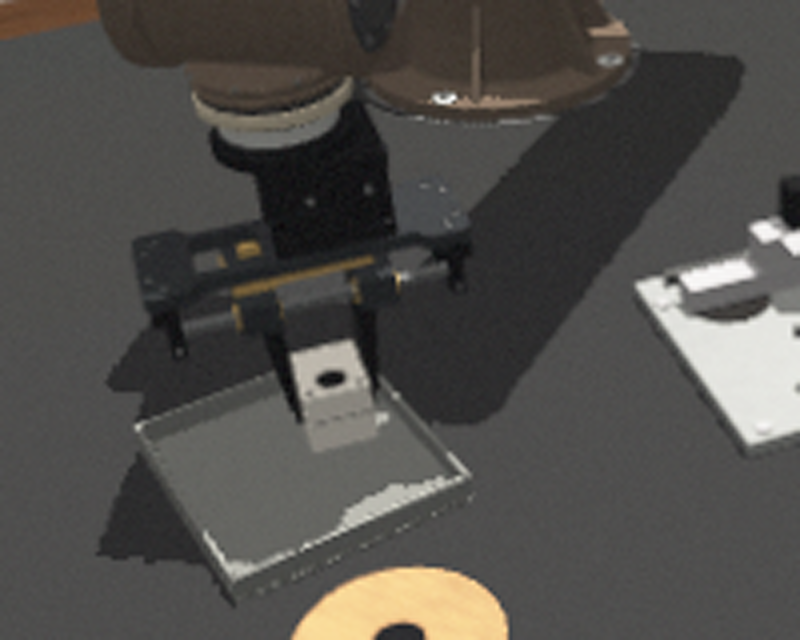

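The housing hangs upright at crop (335,400), a little +y of the tray's centre. I shift it over and lower.

```bash
python3 -m inch '[0,0,0.013,0,0,0,1,0.001,0,0.013,0,0,0,1,0,0.013,0,0,0,0,1,0,0.008,0,0,0,0,1,0,0.004,0,0,0,0,1,0,0,0,0,0,0,1,0,0,0,0,0,0,1]'; python3 go.py 499 -317 19 -3.213
```

```text
t: 25.95
eef_pos: [498.8, -316.7, 21.4]
tcp_rot: [-1.571, -0.0, 3.066]
ft_force: [0.9, 0.3, -0.0]
opening: 0.422
turn deg (tool) [ 0.01 -0.24  0.02]
shift mm after turn [-0.2  2.4  0.2]
t 25.95 pos [ 498.8 -316.7   21.4] F [ 0.9  0.3 -0. ] op 0.422 q [-0.68  0.69  1.8  -0.    0.64  0.97]
```

```bash
python3 -m inch '[0,0.0015,0,0,0,0,1,0,0.001,0,0,0,0,1,0,0,0,0,0,0,1,0,0,0,0,0,0,1]'; python3 -m inch '[0,0,0,0,0,0,0.1,0,0,0,0,0,0,-0.1,0,0,0,0,0,0,-0.3,0,0,0,0,0,0,-0.3,0,0,0,0,0,0,-0.3]'
```

```text
t: 26.35
eef_pos: [498.8, -317.0, 19.2]
tcp_rot: [-1.571, 0.0, 3.066]
ft_force: [0.8, 0.4, -1.4]
opening: 0.419
t: 26.85
eef_pos: [498.8, -317.0, 19.1]
tcp_rot: [-1.571, 0.0, 3.066]
ft_force: [0.2, -0.5, 0.8]
opening: 0.647
```

```bash
python3 -m inch '[0,-0.02,0,0,0,0,-0.3,0,-0.03,0,0,0,0,-0.3,0,-0.04,0,0,0,0,-0.3,0,-0.03,0,0,0,0,-0.3,0,0,-0.04,0,0,0,-0.3,0,0,-0.045,0,0,0,-0.3,0,0,-0.045,0,0,0,-0.3,0,0,-0.045,0,0,0,-0.3,0,0,-0.045,0,0,0,-0.3,0,0,-0.045,0,0,0,-0.3]'; python3 go.py 470.8 45.5 69 -3.215;  python3 - <<'E'
from h import *
c=env.read_camera("scene"); cv2.imwrite("pics/s9.png",c["pixels"])
c=env.read_camera("top"); cv2.imwrite("pics/t9.png",c["pixels"])
E
```

```text
t: 27.85
eef_pos: [518.7, -51.0, 139.2]
tcp_rot: [-1.571, 0.0, 3.065]
ft_force: [0.9, -0.2, -0.2]
opening: 0.647
turn deg (tool) [-0.01 -0.16 -0.02]
shift mm after turn [ 54.9  70.2 -92.8]
t 27.85 pos [518.7 -51.  139.2] F [ 0.9 -0.2 -0.2] op 0.647 q [-0.22  0.44  1.9  -0.    0.8   1.42]
```

View pics/s9.png

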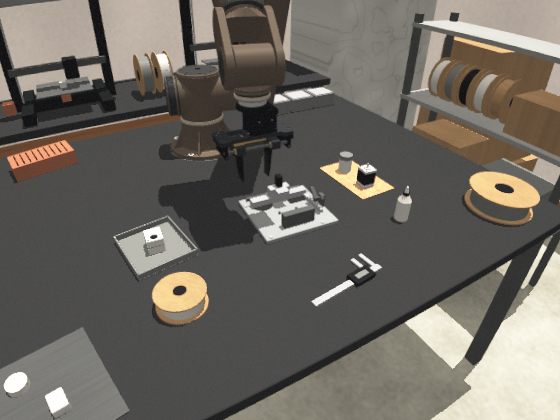

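View pics/t9.png

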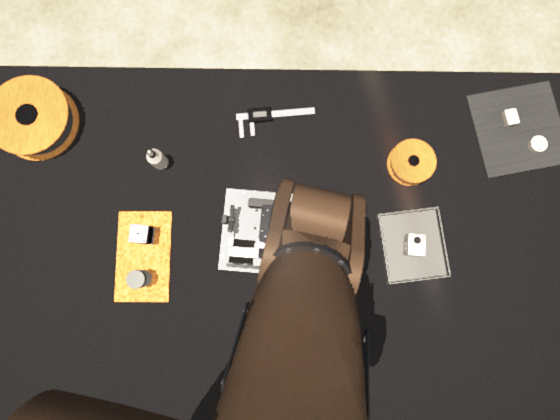

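The housing stands upright near the tray's centre, at scene (153,240) and top (417,245). Next I push the bar home by the handle.

```bash
python3 -m inch '[0.02,0,-0.03,0,0,0,-0.3,0.02,0,-0.033,0,0,0,-0.3,0.013,0,-0.03,0,0,0,-0.3,0,0,0,0,0,0,-0.3,0,0.02,0,0,0,0,-0.3,0,0,0,0,0,0,-0.3]'; python3 go.py 470.8 45.5 69 -3.215
```

```text
t: 28.55
eef_pos: [472.6, 43.4, 117.8]
tcp_rot: [-1.571, -0.002, 3.066]
ft_force: [0.3, -0.2, 0.0]
opening: 0.654
turn deg (tool) [-0.01 -0.15  0.13]
shift mm after turn [ 2.  48.8 -1.9]
t 28.55 pos [472.6  43.4 117.8] F [ 0.3 -0.2  0. ] op 0.654 q [-0.05  0.42  2.02 -0.    0.7   1.6 ]
```

```bash
python3 -m inch '[0.001,0.02,-0.002,0,0,0,-0.3,0,0.02,0,0,0,0,-0.3,0,0.008,0,0,0,0,-0.3,0,0,0,0,0,0,1,0,0,0,0,0,0,1,0,0,0,0,0,0,1,0,0,0,0,0,0,1,0,0,0,0,0,0,1,0,0,0,0,0,0,1,0,0,0,0,0,0,1]';python3 -m inch '[0,0,0,0,0,0,1,0,0,0,0,0,0,1]'; python3 go.py 515.7 42.3 69 -3.215
```

```text
t: 29.55
eef_pos: [472.3, 45.4, 71.2]
tcp_rot: [-1.57, 0.0, 3.067]
ft_force: [-1.2, -5.6, 3.0]
opening: 0.165
t: 29.75
eef_pos: [472.2, 45.5, 71.2]
tcp_rot: [-1.57, 0.0, 3.066]
ft_force: [-1.1, -7.7, 3.3]
opening: 0.167
turn deg (tool) [-0.05 -0.11 -0.01]
shift mm after turn [-43.6   2.2  -0. ]
t 29.75 pos [472.2  45.5  71.2] F [-1.1 -7.7  3.3] op 0.167 q [-0.04  0.5   2.06 -0.    0.58  1.6 ]
```

```bash
python3 -m inch '[-0.004,0,0,0,0,0,1,-0.006,0,0,0,0,0,1,-0.008,0,0,0,0,0,1,-0.008,0,0,0,0,0,1,-0.008,0,0,0,0,0,1,-0.006,0,0,0,0,0,1,-0.003,0,0,0,0,0,1,-0.002,0,0,0,0,0,1,0,0,0,0,0,0,1,0,0,0,0,0,0,1]'; python3 go.py 515.7 42.3 69 -3.215
```

```text
t: 30.75
eef_pos: [517.1, 42.2, 71.3]
tcp_rot: [-1.57, 0.0, 3.066]
ft_force: [-1.1, -5.2, 3.7]
opening: 0.163
turn deg (tool) [-0.04 -0.12 -0.02]
shift mm after turn [1.4 2.3 0. ]
t 30.75 pos [517.1  42.2  71.3] F [-1.1 -5.2  3.7] op 0.163 q [-0.05  0.54  1.96 -0.    0.64  1.6 ]
```

```bash
python3 -m inch '[-0.001,0,0,0,0,0,1,0,0,0,0,0,0,1,0,0,0,0,0,0,1]'; python3 go.py 515.7 42.3 69 -3.215; python3 -m inch '[0,0,0,0,0,0,0.2,0,0,0,0,0,0,-0.2,0,0,0,0,0,0,-0.4,0,0,0,0,0,0,-0.4,0,-0.03,0,0,0,0,-0.7,0,-0.03,0,0,0,0,-1,0,-0.03,0,0,0,0,-1,0.02,-0.02,-0.04,0,0,0,-1,0.03,0,-0.045,0,0,0,-1,0.03,0,-0.045,0,0,0,-1]'
```

```text
t: 31.05
eef_pos: [517.2, 42.2, 71.2]
tcp_rot: [-1.57, -0.002, 3.066]
ft_force: [-4.9, -5.2, 7.1]
opening: 0.165
turn deg (tool) [-0.04 -0.12  0.1 ]
shift mm after turn [1.5 2.2 0. ]
t 31.05 pos [517.2  42.2  71.2] F [-4.9 -5.2  7.1] op 0.165 q [-0.05  0.55  1.96 -0.    0.64  1.6 ]
t: 32.05
eef_pos: [451.6, 172.3, 181.6]
tcp_rot: [-1.571, 0.001, 3.064]
ft_force: [1.3, 0.3, -0.1]
opening: 0.951
```

```bash
python3 go.py 411.5 335.1 130 -3.217; python3 -m inch '[0.02,0,-0.04,0,0,0,-1,0.02,0,-0.045,0,0,0,-1,0,0,-0.02,0,0,0,-1,0,0,0,0,0,0,-1,0,0,0,0,0,0,-1]'
python3 - <<'E'
from h import *
c=env.read_camera("top"); np.savez("top10.npz",**c); crop(c,80,180,320,320,3,"pics/t10.png")
c=env.read_camera("scene"); np.savez("scene10.npz",**c); crop(c,220,110,400,250,4,"pics/s10.png")
E
python3 go.py 411.5 335.1 34 -3.217
```

```text
turn deg (tool) [ 0.03 -0.11 -0.09]
shift mm after turn [  52.2   51.6 -159.4]
t 32.05 pos [451.6 172.3 181.6] F [ 1.3  0.3 -0.1] op 0.951 q [0.23 0.33 1.94 0.   0.87 1.88]
t: 32.55
eef_pos: [420.1, 278.7, 180.8]
tcp_rot: [-1.57, -0.0, 3.067]
ft_force: [-0.2, -0.3, 0.5]
opening: 0.998
turn deg (tool) [-0.02 -0.09  0.02]
shift mm after turn [ 13.2 146.9 -56.4]
t 32.65 pos [420.4 277.9 180.9] F [-0.6  0.1 -0. ] op 1.001 q [ 0.45  0.36  1.89 -0.    0.89  2.1 ]
```

View pics/t10.png

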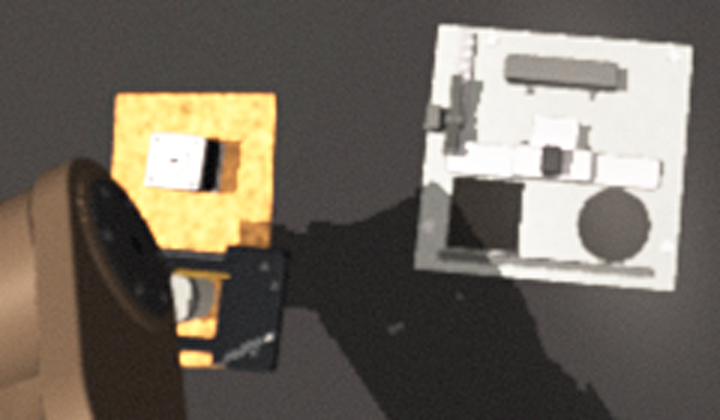

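View pics/s10.png

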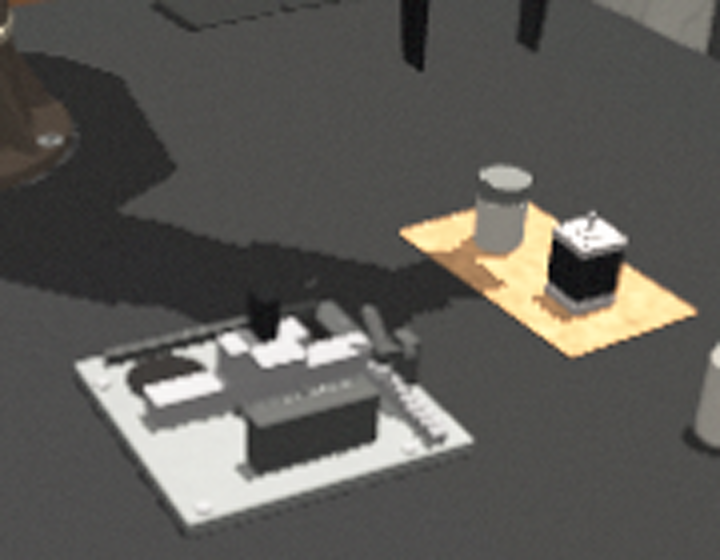

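The bar is home: pushing met about 5 N at the stop, and both pads are clear at top crop (487,215) and (615,225). I pick the jar first.

```bash
python3 -m inch '[0.007,0,-0.028,0,0,0,-1,0.006,0.02,-0.028,0,0,0,-1,0,0.03,0,0,0,0,-1,0,0.02,0,0,0,0,-1,0,0,0,0,0,0,-1,0,0,0,0,0,0,-1]'; python3 go.py 411.5 335.1 34 -3.217
```

```text
t: 33.25
eef_pos: [412.1, 334.9, 111.4]
tcp_rot: [-1.57, -0.0, 3.064]
ft_force: [-0.5, 0.1, 0.3]
opening: 0.999
turn deg (tool) [-0.02 -0.11  0.01]
shift mm after turn [ 0.6 77.4 -0.1]
t 33.25 pos [412.1 334.9 111.4] F [-0.5  0.1  0.3] op 0.999 q [ 0.56  0.49  1.9  -0.    0.75  2.21]
```

```bash
python3 -m inch '[0.0005,0.025,0,0,0,0,-1,0,0.025,0,0,0,0,-1,0,0.02,0,0,0,0,-1,0,0.007,0,0,0,0,-1,0,0,0,0,0,0,-1,0,0,0,0,0,0,1,0,0,0,0,0,0,1,0,0,0,0,0,0,1,0,0,0,0,0,0,1,0,0,0,0,0,0,1]';python3 -m inch '[0,0,0,0,0,0,1,0,0,0,0,0,0,1,0,0,0,0,0,0,1,0,0,0,0,0,0,1,0,0,0,0,0,0,1]'; python3 go.py 471.9 -5.5 130 -3.215
```

```text
t: 34.25
eef_pos: [411.2, 335.8, 34.3]
tcp_rot: [-1.571, 0.0, 3.066]
ft_force: [-0.0, -0.1, -0.7]
opening: 0.634
t: 34.75
eef_pos: [411.1, 335.7, 34.0]
tcp_rot: [-1.571, -0.0, 3.066]
ft_force: [-0.4, -0.4, -0.4]
opening: 0.459
turn deg (tool) [-0.01 -0.15  0.  ]
shift mm after turn [-85.7 -96.  335.8]
t 34.75 pos [411.1 335.7  34. ] F [-0.4 -0.4 -0.4] op 0.459 q [ 0.56  0.62  1.95 -0.    0.57  2.21]
```

```bash
python3 -m inch '[0,-0.02,0,0,0,0,1,0,-0.03,0,0,0,0,1,0,-0.04,0,0,0,0,1,-0.01,-0.02,0.03,0,0,0,1,-0.014,0,0.045,0,0,0,1,-0.014,0,0.045,0,0,0,1,-0.014,0,0.045,0,0,0,1,-0.014,0,0.045,0,0,0,1,-0.01,0,0.045,0,0,0,1,-0.006,0,0.045,0,0,0,1]'; python3 go.py 471.6 -5.3 45 -3.215
```

```text
t: 35.75
eef_pos: [470.3, 28.5, 144.0]
tcp_rot: [-1.571, 0.0, 3.066]
ft_force: [1.7, 0.1, -1.7]
opening: 0.451
turn deg (tool) [-0.   -0.15 -0.02]
shift mm after turn [-3.8 99.  33.6]
t 35.75 pos [470.3  28.5 144. ] F [ 1.7  0.1 -1.7] op 0.451 q [-0.08  0.37  2.01 -0.    0.76  1.57]
```

```bash
python3 -m inch '[-0.003,0,0.025,0,0,0,1,0,0.01,0.003,0,0,0,1,0,0.03,0,0,0,0,1,0,0.03,0,0,0,0,1,0,0.01,0,0,0,0,1,0,0,0,0,0,0,1,0,0,0,0,0,0,1]'; python3 go.py 471.6 -5.3 45 -3.215
```

```text
t: 36.45
eef_pos: [471.2, 2.5, 64.6]
tcp_rot: [-1.571, 0.0, 3.066]
ft_force: [-0.2, -0.5, -0.6]
opening: 0.456
turn deg (tool) [-0.01 -0.12 -0.02]
shift mm after turn [-0.9 19.6  7.8]
t 36.45 pos [471.2   2.5  64.6] F [-0.2 -0.5 -0.6] op 0.456 q [-0.13  0.51  2.08 -0.    0.55  1.51]
```

```bash
python3 -m inch '[-0.001,0,0.008,0,0,0,1,0,0.009,0,0,0,0,1,0,0.007,0,0,0,0,1,0,0,0,0,0,0,1,0,0,0,0,0,0,1]'; python3 go.py 471.6 -5.3 45 -3.215
```

```text
t: 36.95
eef_pos: [471.2, -5.8, 47.8]
tcp_rot: [-1.571, -0.001, 3.066]
ft_force: [0.0, -0.8, -1.3]
opening: 0.455
turn deg (tool) [-0.   -0.15  0.03]
shift mm after turn [-0.4  2.8 -0.6]
t 36.95 pos [471.2  -5.8  47.8] F [ 0.  -0.8 -1.3] op 0.455 q [-0.15  0.54  2.09 -0.    0.51  1.49]
```

```bash
python3 -m inch '[0,0.002,0,0,0,0,1,0,0.001,0,0,0,0,1,0,0,0,0,0,0,1,0,0,0,0,0,0,1]'; python3 -m inch '[0,0,0,0,0,0,0.1,0,0,0,0,0,0,-0.1,0,0,0,0,0,0,-0.5,0,0,0,0,0,0,-1,0,0,0,0,0,0,-1,0,0,0,0,0,0,-1,0,0,0,0,0,0,-1]'
```

```text
t: 37.35
eef_pos: [471.4, -5.8, 45.1]
tcp_rot: [-1.571, 0.0, 3.066]
ft_force: [0.6, -0.1, -1.1]
opening: 0.456
t: 38.05
eef_pos: [471.3, -5.8, 45.0]
tcp_rot: [-1.571, 0.0, 3.066]
ft_force: [-0.6, 0.0, -0.6]
opening: 0.907
```

Released. I rise and fetch the motor, which was left at TCP (515.7, 333.2, 23.5).

```bash
python3 -m inch '[0,-0.02,0,0,0,0,-1,0,-0.03,0,0,0,0,-1,0,-0.04,0,0,0,0,-1,0,-0.01,-0.03,0,0,0,-1,0,0,-0.045,0,0,0,-1,0,0,-0.045,0,0,0,-1,0,0,-0.045,0,0,0,-1,-0.003,0,-0.045,0,0,0,-1,-0.005,0,-0.045,0,0,0,-1,-0.005,0,-0.04,0,0,0,-1]'; python3 go.py 515.7 333.2 24 -3.215
```

```text
t: 39.05
eef_pos: [506.5, 289.6, 145.0]
tcp_rot: [-1.571, 0.0, 3.066]
ft_force: [1.0, -0.1, 0.5]
opening: 0.999
turn deg (tool) [-0.   -0.11 -0.  ]
shift mm after turn [ -6.  121.  -44.2]
t 39.05 pos [506.5 289.6 145. ] F [ 1.  -0.1  0.5] op 0.999 q [ 0.41  0.51  1.74 -0.    0.89  2.05]
```

```bash
python3 -m inch '[-0.004,0,-0.03,0,0,0,-1,-0.001,0.01,-0.01,0,0,0,-1,0,0.015,0,0,0,0,-1,0,0,0,0,0,0,-1,0,0,0,0,0,0,-1]'; python3 go.py 515.7 333.2 24 -3.215
```

```text
t: 39.55
eef_pos: [514.5, 326.0, 119.7]
tcp_rot: [-1.57, -0.001, 3.065]
ft_force: [0.0, -0.7, -0.0]
opening: 1.002
turn deg (tool) [-0.05 -0.18  0.06]
shift mm after turn [-0.7 95.7 -7.3]
t 39.55 pos [514.5 326.  119.7] F [ 0.  -0.7 -0. ] op 1.002 q [ 0.46  0.58  1.7  -0.    0.87  2.1 ]
```

```bash
python3 -m inch '[-0.001,0.01,-0.007,0,0,0,-1,0,0.025,0,0,0,0,-1,0,0.025,0,0,0,0,-1,0,0.025,0,0,0,0,-1,0,0.01,0,0,0,0,-1,0,0,0,0,0,0,1,0,0,0,0,0,0,1,0,0,0,0,0,0,1,0,0,0,0,0,0,1,0,0,0,0,0,0,1]';python3 -m inch '[0,0,0,0,0,0,1,0,0,0,0,0,0,1,0,0,0,0,0,0,1,0,0,0,0,0,0,1,0,0,0,0,0,0,1]'; python3 go.py 478.5 97.1 130 -3.215
```

```text
t: 40.55
eef_pos: [516.5, 333.9, 25.8]
tcp_rot: [-1.571, 0.001, 3.066]
ft_force: [0.0, -0.6, 0.3]
opening: 0.636
t: 41.05
eef_pos: [516.3, 333.7, 25.1]
tcp_rot: [-1.571, 0.0, 3.066]
ft_force: [-1.3, -0.7, 3.0]
opening: 0.438
turn deg (tool) [-0.   -0.15 -0.01]
shift mm after turn [  20.3 -104.9  238.7]
t 41.05 pos [516.3 333.7  25.1] F [-1.3 -0.7  3. ] op 0.438 q [ 0.47  0.71  1.74 -0.    0.69  2.11]
```

```bash
python3 -m inch '[0,-0.02,0,0,0,0,1,0,-0.03,0,0,0,0,1,0,-0.04,0,0,0,0,1,0.003,-0.02,0.03,0,0,0,1,0.005,0,0.045,0,0,0,1,0.005,0,0.045,0,0,0,1,0.003,0,0.045,0,0,0,1,0.003,0,0.04,0,0,0,1,0,0,0.02,0,0,0,1,0,0,0,0,0,0,1]'; python3 go.py 478.9 97.4 36 -3.215
```

```text
t: 42.05
eef_pos: [479.8, 108.8, 134.8]
tcp_rot: [-1.57, -0.001, 3.063]
ft_force: [0.6, 0.8, -3.0]
opening: 0.438
turn deg (tool) [-0.02 -0.31  0.05]
shift mm after turn [ 0.  98.8 11.4]
t 42.05 pos [479.8 108.8 134.8] F [ 0.6  0.8 -3. ] op 0.438 q [ 0.09  0.41  1.97 -0.    0.76  1.74]
```

```bash
python3 -m inch '[0,0,0.011,0,0,0,1,0,0.02,0,0,0,0,1,0,0.025,0,0,0,0,1,0,0.025,0,0,0,0,1,0,0.01,0,0,0,0,1,0,0,0,0,0,0,1,0,0,0,0,0,0,1]'; python3 go.py 478.9 97.4 36 -3.215
```

```text
t: 42.75
eef_pos: [479.7, 100.1, 55.5]
tcp_rot: [-1.571, 0.0, 3.066]
ft_force: [0.7, -0.1, -3.7]
opening: 0.439
turn deg (tool) [-0.   -0.12 -0.02]
shift mm after turn [ 0.6 19.5  2.8]
t 42.75 pos [479.7 100.1  55.5] F [ 0.7 -0.1 -3.7] op 0.439 q [ 0.07  0.54  2.04 -0.    0.56  1.72]
```

```bash
python3 -m inch '[0.0006,0.005,0.003,0,0,0,1,0,0.007,0,0,0,0,1,0,0.004,0,0,0,0,1,0,0,0,0,0,0,1,0,0,0,0,0,0,1]'; python3 go.py 478.9 97.4 36 -3.215
```

```text
t: 43.25
eef_pos: [478.6, 96.9, 39.0]
tcp_rot: [-1.571, -0.0, 3.066]
ft_force: [0.3, -0.0, -2.7]
opening: 0.441
turn deg (tool) [-0.01 -0.15  0.01]
shift mm after turn [-0.3  3.  -0.5]
t 43.25 pos [478.6  96.9  39. ] F [ 0.3 -0.  -2.7] op 0.441 q [ 0.06  0.57  2.05 -0.    0.52  1.71]
```

```bash
python3 -m inch '[0,0.002,0,0,0,0,1,0,0.001,0,0,0,0,1,0,0,0,0,0,0,1,0,0,0,0,0,0,1]'; python3 -m inch '[0,0,0,0,0,0,0.1,0,0,0,0,0,0,-0.1,0,0,0,0,0,0,-0.5,0,0,0,0,0,0,-1,0,0,0,0,0,0,-1,0,0,0,0,0,0,-1,0,0,0,0,0,0,-1]'
```

```text
t: 43.65
eef_pos: [478.6, 96.9, 36.1]
tcp_rot: [-1.571, 0.0, 3.066]
ft_force: [-1.0, 0.3, -0.4]
opening: 0.438
t: 44.35
eef_pos: [478.6, 96.9, 36.0]
tcp_rot: [-1.571, 0.0, 3.066]
ft_force: [1.0, 0.8, 0.3]
opening: 0.894
```

Released. I rise and move aside towards the mat to inspect.

```bash
python3 -m inch '[0,-0.02,0,0,0,0,-1,0,-0.03,0,0,0,0,-1,0,-0.04,0,0,0,0,-1,0.01,-0.04,-0.03,0,0,0,-1,0.015,0,-0.045,0,0,0,-1,0.015,0,-0.045,0,0,0,-1,0.015,0,-0.045,0,0,0,-1,0.015,0,-0.045,0,0,0,-1,0,0,-0.03,0,0,0,-1,0,0,0,0,0,0,-1]'
python3 - <<'E'
from h import *
t=env.read_camera("top"); np.savez("top11.npz",**t); cv2.imwrite("pics/t11f.png",t["pixels"]); crop(t,210,180,320,285,7,"pics/t11.png")
c=env.read_camera("scene"); cv2.imwrite("pics/s11.png",c["pixels"])
f=lambda x,y:((x+.5)/7-.5+210,(y+.5)/7-.5+180)
E
```

```text
t: 45.35
eef_pos: [426.7, 344.1, 165.1]
tcp_rot: [-1.571, 0.001, 3.069]
ft_force: [-0.9, -1.6, 0.2]
opening: 1.0
```

View pics/t11.png

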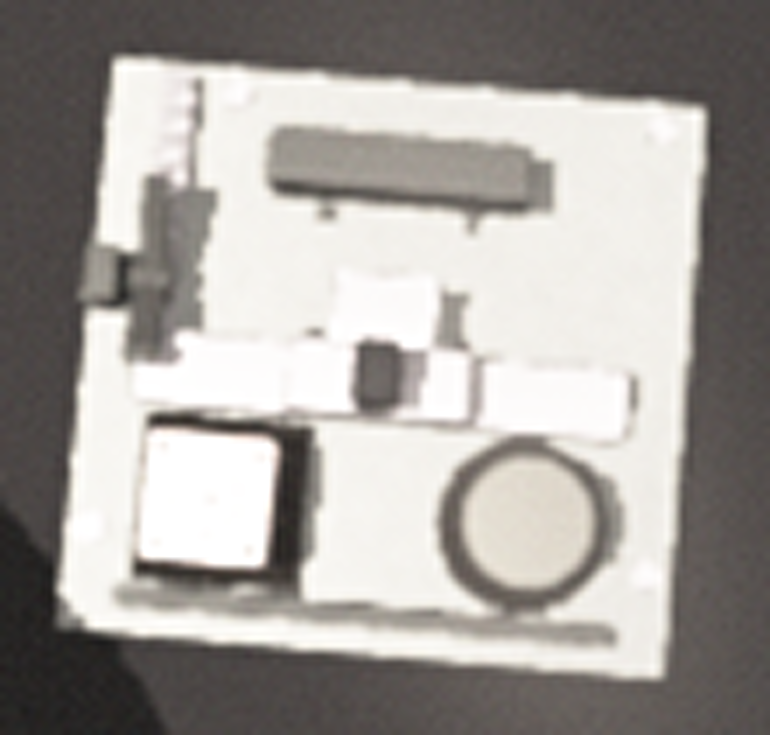

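View pics/s11.png

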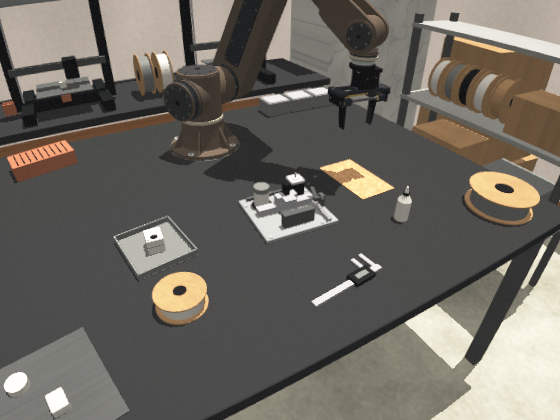

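Run:
```python
from h import *
t=load("top11.npz"); t0=load("top0.npz"); f=lambda x,y:((x+.5)/7-.5+210,(y+.5)/7-.5+180)
A=np.array([plane(t,*f(*p),74) for p in[(150,428),(278,437),(268,572),(136,562)]]).mean(0); J=plane(t,*f(526,522),74)
print("motor",A.round(1),"pad ~(477.3,97.4)"); print("jar",J.round(1),"pad ~(470.7,-5.6)")
g=(slice(140,175),slice(140,175)); print("glue diff",np.abs(t["pixels"][g].astype(int)-t0["pixels"][g]).mean())
g=(slice(228,240),slice(250,302)); print("bar diff",np.abs(t["pixels"][g].astype(int)-t0["pixels"][g]).mean())
print(depthpt(t,*f(210,490)),depthpt(t,*f(526,522)))
s=env.state(); print(s["t"],s["eef_pos"],np.abs(s["qvel"]).max())
```

```text
motor [476.8  97.3  74. ] pad ~(477.3,97.4)
jar [470.8  -5.8  74. ] pad ~(470.7,-5.6)
glue diff 2.2010884353741496
bar diff 1.9802350427350428
[479.81282437  96.57129727  76.10183167] [470.78766652  -5.7925651   74.42397021]
45.45 [426.66617546 341.08645077 164.88770334] 0.029701484723278982
```

All checks agree. I let the arm settle and hand in.

```bash
python3 -m inch '[0,0,0,0,0,0,-1,0,0,0,0,0,0,-1,0,0,0,0,0,0,-1]'; python3 -c "
from cell import env
print(env.job_done())"
```

```text
t: 45.75
eef_pos: [427.4, 340.1, 165.3]
tcp_rot: [-1.571, 0.0, 3.064]
ft_force: [0.7, 0.2, 0.5]
opening: 1.0
the job is handed in; nothing more can be done
None
```

I completed every step in order and handed the job in at about 46 s of the 141 s allowed; the system gave no verdict. The motor and jar went to the mat, and I tipped the pawl and drew the bar back about 45 mm. The housing then went into the tray, the bar was pushed home, and the jar and motor were put back on their pads.

Final checks, from the cameras (calibration good to about 2 mm) and the force reading:
- **Motor:** upright, about 0.5 mm from the square pad's centre.
- **Jar:** upright, about 0.3 mm from the round pad's centre.
- **Housing:** upright near the centre of the tray and released, judged from the picture.
- **Bar:** its region of the top picture matches the start picture, and the last push met about 5 N at the stop.
- **Glue bottle:** its region of the top picture matches the start picture.
- **Arm:** clear of everything, holding still above the mat with the gripper open.

One reading disagreed slightly: a single depth pixel on the motor's top gave x = 479.8 against 476.8 from its corners. That pixel was not at the top's centre, and both are well inside the 12 mm limit. The pawl tab was left tipped up, since the task did not ask for it to be set back.

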